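# Clip the splash shield into its stand and run it up to the buffer

### The job

Take the wide splash shield out of its wooden storage block and press its bottom edge into the leaning sprung clip on the shield stand, roughly centred, until it is fully home on the clip's floor. Then slide the stand's carriage, shield and all, along its rail up to the end stop, and finally push the brake lever right down. Leave the narrow shield, the bar of polishing compound and the wood block where they are, and let go of everything at the end.

Things in the scene. Friction and masses are not known exactly. Their poses are not given: they have to be found in the camera images.
- wide_grip (a point): Centre of the black rubber grip bar of the WIDE splash shield (loose, 150 to 250 g): an aluminium plate 100 mm wide (y), 5 mm thick (x), 100 mm high (z), with a bar 14 mm thick (x), 60 mm long (y), 24 mm high along its top. The point is 108 mm above the plate's bottom edge, the bar's top 120 mm. Front and back are alike. Grip the bar across its thickness.
- wide_foot (a point): Middle of the wide shield's bottom edge, 108 mm below wide_grip; same axes. It starts upright in the slot of a fixed wooden storage block (80 x 130 mm, 40 mm high), its edge on the slot's floor 12 mm above the bench. The slot is 8 mm wide, 28 mm deep. A buffing machine stands beyond (from about x = 0.55 m on) and a bench grinder to the left: carry the shield past on the robot's side.
- narrow_grip (a point): Centre of the grip bar (44 mm long) of the NARROW shield, 60 mm wide and otherwise like the wide one, in a second, equal storage block. Not needed: leave it. The two may stand in either block.
- clip (a point): Sprung edge clip on the stand's carriage. Origin: middle of the clip's floor, where the shield's bottom edge must rest. z points out of the mouth, leaning 30 deg from vertical toward the robot's side: the shield goes in down and away from the robot along -z. y is along the clip (80 mm long, open ends) and the rail, toward the end stop; x is square to the plate, whose mid-plane comes to x = 0.
- clip_mouth (a point): Middle of the clip's mouth, 36 mm out from the clip's floor along clip z. Two sprung jaws, their faces at clip x = -1 and +1 mm at rest, give way to either side (up to 8 mm) as the plate enters; their rolled lips (20 mm round, centre at z = 26 mm) make a mouth 22 mm wide at the top. Pressing the shield in takes about 8 to 15 N; friction holds it wherever it is let go, so it must be pushed all the way.
- carriage (a joint): Position of the carriage on its rail (m): it starts at 0 to 0.03 and meets the end stop at 0.08. It slides along the clip's +y with about 6 N of friction and stays where it is left.
- push_plate (a point): Centre of the upright push plate at the carriage's trailing end, 90 mm behind the clip along the rail: 32 mm across, 12 mm thick along the rail, from 44 to 100 mm above the bench (point at about 75 mm). z up, y along the rail to the end stop. Push it from behind with shut fingers, or pinch it.
- brake_lever (a joint): Angle of the brake lever (rad): 0 is right down (level, along the rail), it starts raised by 0.35 to 0.5. A stiff hinge (0.06 N m): it stays where it is left; about 2 N on the knob moves it.
- lever_knob (a point): Centre of the black ball knob (22 mm) at the end of the brake lever (12 mm round bar, 60 mm from hinge to knob), at the carriage's leading end. Pressed from above, the knob swings down and away from the carriage, along the rail. Right down, it is 75 mm above the bench and 130 mm along the rail from the clip.
- lever_hinge (a point): Hinge of the brake lever, on the carriage 70 mm along the rail from the clip, 75 mm above the bench; hinge axis square to the rail and level.
- compound_bar_mid (a point): Middle of the bar of polishing compound, 48 x 102 x 35 mm, lying on the bench. Leave it.
- offcut_mid (a point): Middle of the plain wood block, 45 x 92 x 36 mm, lying on the bench. Leave it.
Not all that is in view belongs to the job. What is shaped like the part that bears wide_grip but orange is not meant.

How it is judged:
By the outcome, as a careful person would: the job done as asked, in the order asked, and still so for the second after the job is handed in, with the robot touching nothing.
It also fails if it takes over 61 s, if anything falls off the work surface, if the arm or the gripper's body presses on something with over 40 N, if the wrist force passes 120 N, or if a joint passes its speed limit or range.

### The arm

A 6-joint arm with a two-finger parallel gripper is mounted at the origin on a cart in front of the work surface, level with it; the furniture and walls round the work are solid. World frame = base frame: x ahead of the robot, y to its left, z up, the work surface at z = 0. Lengths are in m, angles in rad, forces in N, time in s.
With the tool pointing down it reaches from about 0.375 to 0.925 m from the base axis. Payload 5.7 kg.
Tool frame: the origin (TCP) lies at the very end of the fingers, on their centre line; the grasp point (between the pads) lies 19 mm behind it; z points along the fingers, y is the direction in which the jaws open and shut (so a half turn about z gives the same grasp; the last joint's range is limited). The gripper opens to 88 mm and grips with 3 to 60 N. Pads are 20 mm wide; open, the fingers measure 115 mm over their backs; the gripper's body (75 mm by 178 mm) begins 61 mm behind the grasp point.
Start: joints at [1.229, 0.359, 1.51, -0, 1.272, -0.115], TCP at [0.135, 0.585, 0.223] pointing down, gripper open.
Joint ranges: [-2.97, 2.97], [-1.01, 2.36], [0.21, 2.38], [-0.96, 4.11], [0.2, 2.71], [-2.98, 2.98]. Speed limits (rad/s): [2.39, 2.39, 3.14, 3.14, 3.14, 3.14].

### API

Orientations are given as a unit quaternion [x, y, z, w].
In Python, from station import state, capture, camera_params, hand_in gives the robot as it stands.
- The arm moves only by the tool play_rows, never from a script. Its argument "moves" is a list of rows, each a list of 4 numbers: the shift along the tool's x, y, z in m, then the turn about the tool's z in degrees. In form: [[x, y, z, yaw], ...]. A call has 1 to 10 rows; each row is the pose to reach, as a shift and turn from the pose commanded when the call began, along the tool's axes at that moment; what a row does not reach only later rows make up. A row lasts 1/10 s, in which the tool goes at most 50 mm and 8.59 degrees, less where a joint would pass 70% of its speed; a pose out of reach is approached as far as the arm can. A call with a gripper value outside its range is refused whole. "fingers" is the finger opening in m, from 0 to 0.0878, set as the call begins (left out, the last holds). The fingers move at their own pace and stop on an object; the grip force is fixed at half the most. Time passes only in rows, so rows that repeat a pose let the fingers close. It gives the time, the measured TCP pose, the force and the opening at its end, in the units of the state.
- state(): the state, without advancing time (a new reading comes with each control period).
- capture(name): name is "scene" or "top" or "wrist"; returns the picture (400x640x3 uint8, red, green, blue); there is no depth.
- camera_params(name): a dict with "camera_matrix" (3x3 intrinsics, pixels), "k1" (the pictures are not rectified: a ray, as slopes to the right and down, at radius r is drawn at 1 + k1 r^2 times it, then the intrinsics apply), "pose" (4x4, takes a point from camera to world coordinates). Camera axes: x right, y down, z forward; pixel columns grow to the right and rows downward; lengths in m; the calibration is good to about 2 mm. A picture is of the moment at which its call begins: read the wrist's pose just before it. camera_params takes no time and is no camera call; for the wrist camera it gives the pose at the moment of the call.
- hand_in(): hands the job in, once; it reports no verdict.
The state is a dict: "clock": time; "joints": joint angles; "joint_velocities": joint speeds; "joint_efforts": joint torques, N m; "eef_pos": TCP position; "tcp_rot": TCP orientation; "wrist_force": force on the tool from outside, world axes, zero at the start; "ft_torque": the same for the moment, N m; "width": opening from 0.0 (shut) to 1.0 (fully open).
Only numpy, scipy, OpenCV 4.12 (cv2) and the standard library are available. Lean on these libraries where they do the work, as an engineer would, in place of code of your own. Each camera call takes 0.05 s, during which the arm holds its last target.

## Working session

There is one attempt and no reset: what is moved stays moved. The work goes in short steps, Python scripts to look and compute and a tool call to move; the robot and the scene stay as the last step left them, time stands still between calls to the robot, and variables do not carry over. Pictures are saved under pics/ and viewed, and the job is handed in when it is done.

Besides the shell and the picture viewer there is one more tool, called after ">>>" in YAML: its name, and indented under it one key for each argument. play_rows: Moves the arm, as the interface text tells. Its arguments: {"type":"object","properties":{"moves":{"type":"array"},"fingers":{"type":"number"}},"required":["moves"]}

```bash
mkdir -p pics; ls
python3 - <<'E'
from station import *
import cv2,numpy as np
np.set_printoptions(precision=4,suppress=True)
s=state();print({k:np.round(v,4) for k,v in s.items()})
for n in("scene","top","wrist"):
    p=camera_params(n);print(n,p)
    cv2.imwrite(f"pics/{n}0.png",capture(n)[...,::-1])
E
```

```text
pics
{'clock': np.float64(0.0), 'joints': array([ 1.2289,  0.3595,  1.5114,  0.    ,  1.2725, -0.1151]), 'joint_velocities': array([-0.0011,  0.0014, -0.0009,  0.0022,  0.0001, -0.0002]), 'joint_efforts': array([ -0.0021, -51.5372, -27.0727,   0.0672,   0.035 ,  -0.0001]), 'eef_pos': array([0.1347, 0.584 , 0.2218]), 'tcp_rot': array([ 0.1131,  0.9936, -0.0009, -0.0002]), 'wrist_force': array([ 0.6112, -0.0287, -0.5082]), 'ft_torque': array([-0.0166,  0.0007,  0.0008]), 'width': np.float64(1.0055)}
scene {'camera_matrix': array([[482.7283,   0.    , 321.6458],
       [  0.    , 482.7283, 199.4768],
       [  0.    ,   0.    ,   1.    ]]), 'k1': -0.14591593703090808, 'pose': array([[ 0.6694, -0.4136,  0.6171, -0.2909],
       [-0.7429, -0.3738,  0.5553, -0.7447],
       [ 0.001 , -0.8302, -0.5575,  0.8432],
       [ 0.    ,  0.    ,  0.    ,  1.    ]])}
top {'camera_matrix': array([[440.9373,   0.    , 310.5932],
       [  0.    , 440.9373, 190.5949],
       [  0.    ,   0.    ,   1.    ]]), 'k1': -0.00426694968537895, 'pose': array([[-0.0086, -0.9918,  0.1277,  0.3655],
       [-0.9996,  0.0119,  0.0252, -0.0275],
       [-0.0266, -0.1275, -0.9915,  1.3476],
       [ 0.    ,  0.    ,  0.    ,  1.    ]])}
wrist {'camera_matrix': array([[352.8528,   0.    , 321.3067],
       [  0.    , 352.8528, 200.1058],
       [  0.    ,   0.    ,   1.    ]]), 'k1': -0.05863327947125565, 'pose': array([[ 0.2247,  0.9328,  0.2816,  0.0568],
       [ 0.9744, -0.2144, -0.0671,  0.6034],
       [-0.0022,  0.2895, -0.9572,  0.3834],
       [ 0.    ,  0.    ,  0.    ,  1.    ]])}
```

View pics/scene0.png

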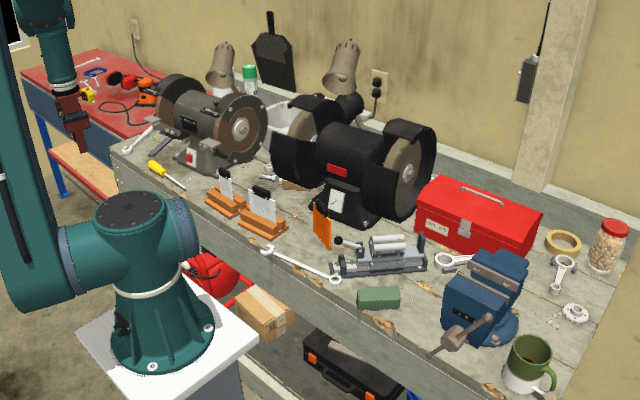

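View pics/top0.png

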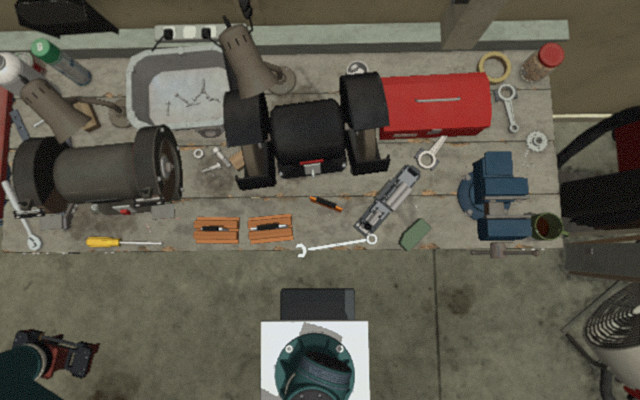

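View pics/wrist0.png

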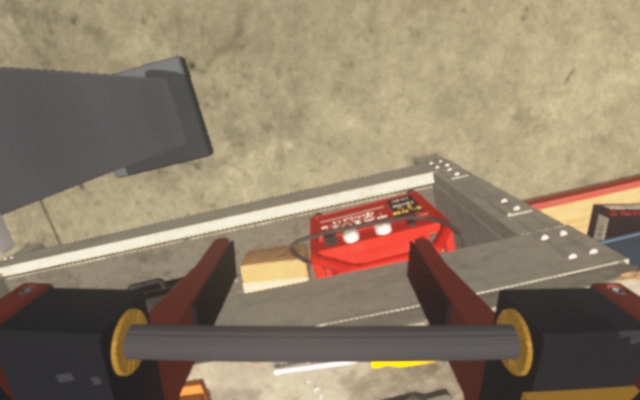

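The overview shows two wooden blocks with dark-topped white shields at about (225,200) and (262,212) in the scene view. The orange decoy is at (320,225), the stand at (380,255) and the green compound at (378,297). Next I'll take close crops.

Run:
```python
import cv2
s=cv2.imread("pics/scene0.png");t=cv2.imread("pics/top0.png")
cv2.imwrite("pics/c1.png",cv2.resize(s[155:255,195:345],None,fx=5.3,fy=5.3,interpolation=cv2.INTER_CUBIC))
cv2.imwrite("pics/c2.png",cv2.resize(s[215:315,310:440],None,fx=6,fy=6,interpolation=cv2.INTER_CUBIC))
cv2.imwrite("pics/c3.png",cv2.resize(t[150:260,185:315],None,fx=5.4,fy=5.4,interpolation=cv2.INTER_CUBIC))
cv2.imwrite("pics/c4.png",cv2.resize(t[150:260,300:440],None,fx=5.4,fy=5.4,interpolation=cv2.INTER_CUBIC))
```

```text
(no output)
```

View pics/c1.png

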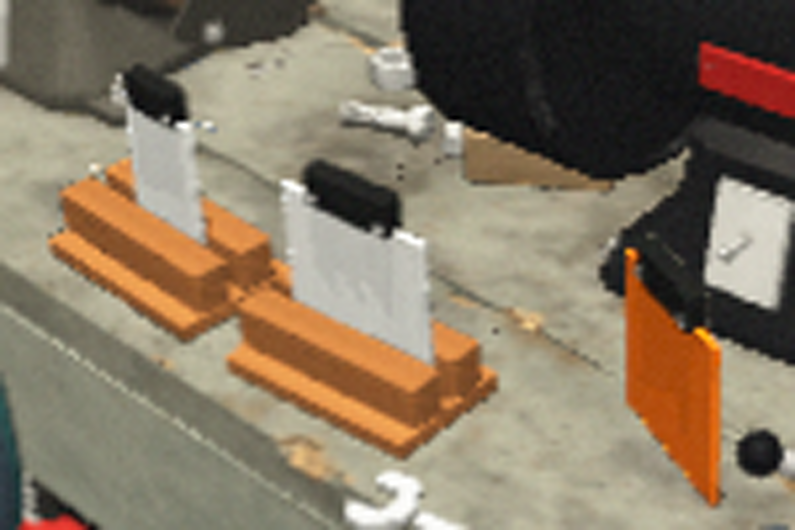

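View pics/c2.png

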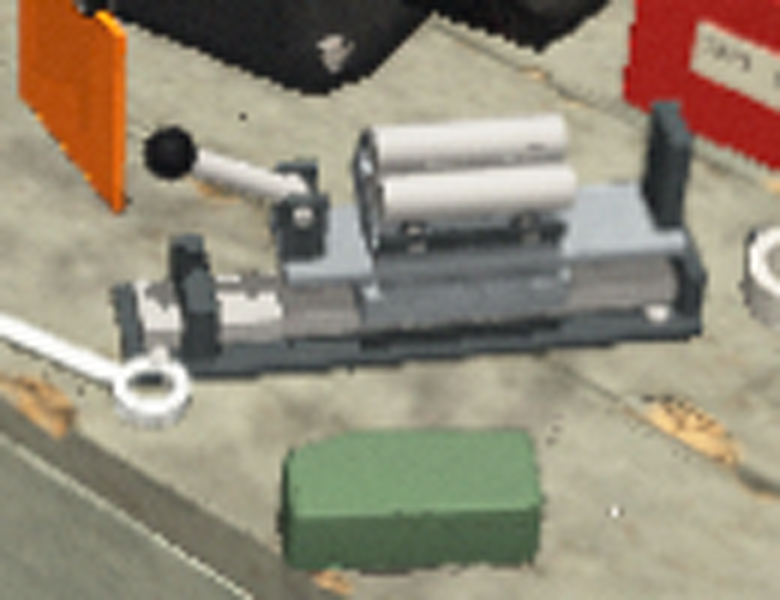

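View pics/c3.png

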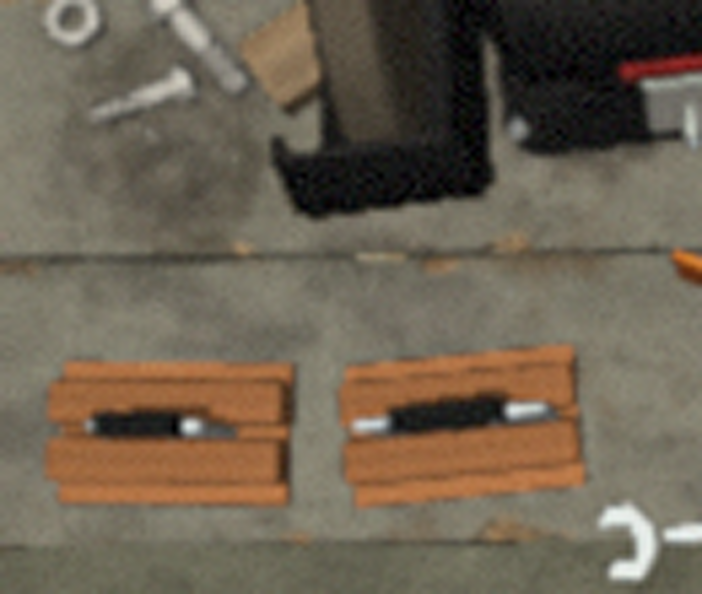

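View pics/c4.png

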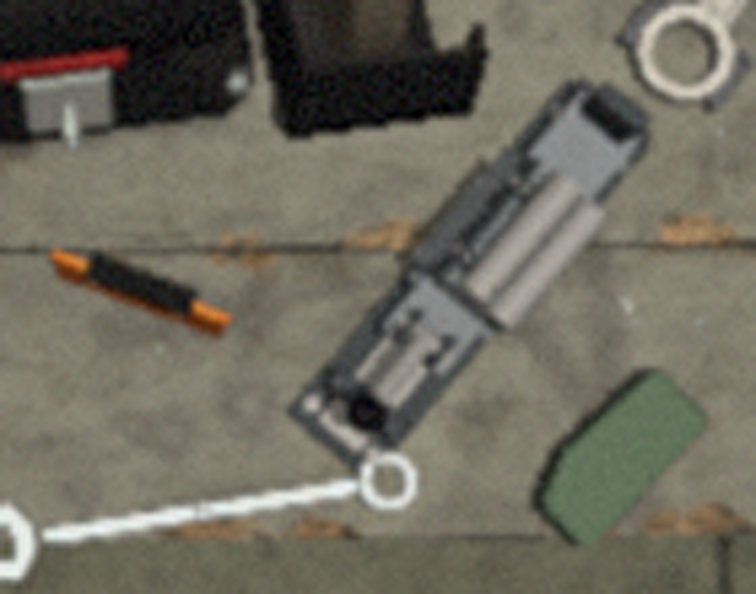

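Candidates for the wide shield in the scene view:
- White shield in the left block (225,190): its plate only just exceeds the bar, so it is the narrow one.
- White shield in the right block (262,203): about 100 mm wide with clear shoulders. I choose this one.
- Orange plate (322,228): the decoy, excluded.

The crop confirms the choice. Next I'll measure it.

```bash
cat > h.py <<'E'
import numpy as np,cv2
from scipy.optimize import least_squares
np.set_printoptions(precision=4,suppress=True)
import json
def proj(P,c):
    K,k1,T=np.array(c["camera_matrix"]),c["k1"],np.array(c["pose"])
    p=(np.atleast_2d(P)-T[:3,3])@T[:3,:3]
    u=p[:,:2]/p[:,2:];r2=(u**2).sum(1,keepdims=True)
    u=u*(1+k1*r2)
    return u*[K[0,0],K[1,1]]+[K[0,2],K[1,2]]
def ray(px,c):
    K,k1,T=np.array(c["camera_matrix"]),c["k1"],np.array(c["pose"])
    u=cv2.undistortPoints(np.array([[px]],float),K,np.array([k1,0,0,0,0.]))[0,0]
    d=T[:3,:3]@np.array([u[0],u[1],1]);return T[:3,3],d/np.linalg.norm(d)
def atz(px,c,z):
    o,d=ray(px,c);return o+d*(z-o[2])/d[2]
def tri(obs):
    A=np.zeros((3,3));b=np.zeros(3)
    for px,c in obs:
        o,d=ray(px,c);M=np.eye(3)-np.outer(d,d);A+=M;b+=M@o
    X=np.linalg.solve(A,b);return X,[np.linalg.norm(proj(X,c)[0]-px) for px,c in obs]
E
python3 - <<'E'
from h import *
from station import camera_params
S=camera_params("scene");T=camera_params("top")
s=lambda x,y,f=5.3,o=(195,155):(o[0]+x/f,o[1]+y/f)
s2=lambda x,y:(310+x/6,215+y/6)
t=lambda x,y:(185+x/5.4,150+y/5.4)
t2=lambda x,y:(300+x/5.4,150+y/5.4)
print("wide grip top",atz(t(447,412),T,.13), "ends",atz(t(392,416),T,.13),atz(t(505,408),T,.13))
print("plate ends top z.112",atz(t(352,428),T,.112),atz(t(552,409),T,.112))
print("scene wide bar",atz(s(350,190),S,.132),"corners",atz(s(283,185),S,.112),atz(s(430,238),S,.112))
print("knob",tri([(s2(170,152),S),(t2(367,410),T)]))
print("pushplate top",tri([(s2(672,108),S),(t2(612,112),T)]))
print("push top z.1",atz(t2(612,112),T,.1),atz(s2(672,108),S,.1))
print("roller ends front R",tri([(s2(570,188),S),(t2(595,210),T)]))
for p in [(472,280),(500,318),(560,185),(600,212)]: print("roller corner",atz(t2(*p),T,.09))
E
```

```text
wide grip top [0.4243 0.1228 0.13  ] ends [0.4225 0.151  0.13  ] [0.426 0.093 0.13 ]
plate ends top z.112 [0.4173 0.1744 0.112 ] [0.4261 0.0703 0.112 ]
scene wide bar [0.417  0.1143 0.132 ] corners [0.4163 0.1686 0.112 ] [0.434 0.074 0.112]
knob (array([ 0.424 , -0.1563,  0.1015]), [np.float64(0.056208743231293976), np.float64(0.04900554170358443)])
pushplate top (array([ 0.5821, -0.2923,  0.1024]), [np.float64(1.6979619754972566), np.float64(1.5158376555485846)])
push top z.1 [ 0.5798 -0.2894  0.1   ] [ 0.5888 -0.2934  0.1   ]
roller ends front R (array([ 0.53  , -0.282 ,  0.0863]), [np.float64(0.35062582116502977), np.float64(0.3046817624638112)])
roller corner [ 0.4924 -0.2145  0.09  ]
roller corner [ 0.4721 -0.2286  0.09  ]
roller corner [ 0.5426 -0.2626  0.09  ]
roller corner [ 0.5279 -0.2831  0.09  ]
```

```bash
cat > go.py <<'E'
import sys
from h import *
from station import state
from scipy.spatial.transform import Rotation as R
def pose():
    s=state();return np.array(s["eef_pos"]),R.from_quat(s["tcp_rot"]).as_matrix(),s
def rel(target,a):   # a: heading of tool y: y=(-sin a,cos a)
    p,M,s=pose()
    d=M.T@(np.array(target)-p)
    cur=np.arctan2(-M[0,1],M[1,1]); da=(a-cur+np.pi)%(2*np.pi)-np.pi
    print("clock %.2f"%s["clock"],"pos",p,"a %.4f"%cur,"F",np.array(s["wrist_force"]),"w %.1f mm"%(s["width"]*87.8),"q",np.array(s["joints"]))
    print("shift",d,"yaw",-np.degrees(da))
if __name__=="__main__":
    v=[float(x) for x in sys.argv[1:]]
    rel(v[:3],v[3])
E
python3 go.py .4243 .1228 .30 -3.05
python3 - <<'E'
from h import *
from station import camera_params
T=camera_params("top")
for z in (.1,.2,.3): print(atz((388,172),T,z),atz((272,185),T,z))
E
```

```text
clock 0.15 pos [0.1347 0.5841 0.222 ] a -0.2268 F [-0.1387  1.07   -0.9113] w 87.8 mm q [ 1.2289  0.3594  1.5112 -0.      1.2726 -0.1151]
shift [-0.3859 -0.3845 -0.0775] yaw 161.7588482667575
[ 0.5771 -0.2173  0.1   ] [0.5437 0.1148 0.1   ]
[ 0.5601 -0.2021  0.2   ] [0.5294 0.1034 0.2   ]
[ 0.5431 -0.1869  0.3   ] [0.5151 0.092  0.3   ]
```

>>> play_rows:
  moves:
    - [0,0,-0.05,8]
    - [-0.039,-0.038,-0.078,16]
    - [-0.077,-0.077,-0.078,24]
    - [-0.115,-0.115,-0.078,32]
    - [-0.154,-0.154,-0.078,40]
    - [-0.19,-0.19,-0.078,48]
    - [-0.22,-0.22,-0.078,56]
    - [-0.25,-0.25,-0.078,64]
    - [-0.28,-0.28,-0.078,72]
    - [-0.31,-0.31,-0.078,80]
  fingers: 0.0878

```text
clock: 1.15
eef_pos: [0.3679, 0.2107, 0.3007]
tcp_rot: [0.727, 0.686, 0.0, 0.0]
wrist_force: [0.5, 0.3, 0.6]
width: 0.998
```

```bash
python3 go.py .4243 .1228 .30 -3.05
```

```text
clock 1.15 pos [0.3679 0.2107 0.3007] a -1.6292 F [0.4712 0.2681 0.6191] w 87.6 mm q [ 0.3572  0.0249  1.7441 -0.0003  1.3724  0.4156]
shift [-0.0845  0.0615  0.0007] yaw 81.40716264295922
```

>>> play_rows:
  moves:
    - [-0.03,0.02,0,8]
    - [-0.055,0.04,0,16]
    - [-0.075,0.055,0,24]
    - [-0.075,0.055,0,32]
    - [-0.075,0.055,0,40]
    - [-0.075,0.055,0,48]
    - [-0.075,0.055,0,56]
    - [-0.075,0.055,0,64]
    - [-0.075,0.055,0,72]
    - [-0.075,0.055,0,80]

```text
clock: 2.15
eef_pos: [0.418, 0.135, 0.3004]
tcp_rot: [0.998, 0.058, -0.0, 0.0]
wrist_force: [-0.5, 0.3, 0.2]
width: 0.998
```

```bash
python3 go.py .4243 .1228 .30 -3.05
python3 - <<'E'
from station import *
import cv2,pickle
c=camera_params("wrist");im=capture("wrist")
pickle.dump(c,open("w1.pkl","wb"));cv2.imwrite("pics/w1.png",im[...,::-1])
E
```

```text
clock 2.15 pos [0.418  0.135  0.3004] a -3.0250 F [-0.5186  0.3011  0.1509] w 87.6 mm q [ 0.155   0.0505  1.7176 -0.0001  1.374   1.6093]
shift [0.0048 0.0129 0.0004] yaw 1.4296416926822084
```

View pics/w1.png

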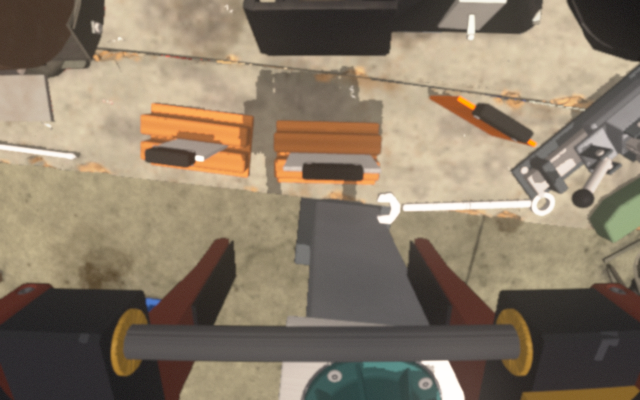

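The wrist view shows the wide shield at (333,171) in the middle block, the narrow one at (170,157), the orange decoy at (500,120), and the stand's lever end at (585,190).

Run:
```python
import cv2
s=cv2.imread("pics/w1.png")
cv2.imwrite("pics/c5.png",cv2.resize(s[110:195,260:400],None,fx=5.5,fy=5.5,interpolation=cv2.INTER_CUBIC))
```

```text
(no output)
```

View pics/c5.png

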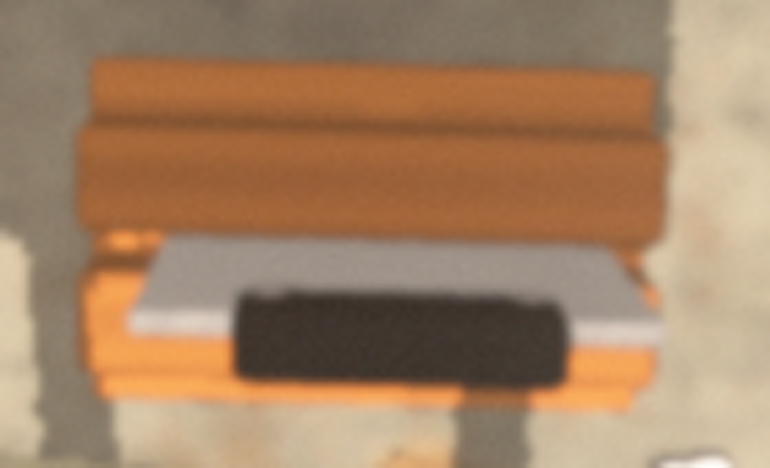

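Run:
```python
from h import *
import pickle
from station import camera_params
W=pickle.load(open("w1.pkl","rb"));S=camera_params("scene");T=camera_params("top")
w=lambda x,y:(260+x/5.5,110+y/5.5)
s=lambda x,y:(195+x/5.3,155+y/5.3)
t=lambda x,y:(185+x/5.4,150+y/5.4)
# local (x along thickness, y along width, z height)
L=[((2.5,50,100),w(145,308),W),((2.5,-50,100),w(648,325),W),((-2.5,50,100),w(128,332),W),((-2.5,-50,100),w(662,345),W),
((-7,30,120),w(238,382),W),((-7,-30,120),w(565,388),W),
((-2.5,50,100),s(283,185),S),((-2.5,-50,100),s(430,238),S),((0,30,120),s(318,160),S),((0,-30,120),s(392,185),S),
((0,50,100),t(352,428),T),((0,-50,100),t(552,409),T),((0,30,120),t(392,412),T),((0,-30,120),t(503,402),T)]
def wp(q,l):
    x,y,z=np.array(l)/1000;c,s_=np.cos(q[2]),np.sin(q[2])
    return np.array([q[0]+c*x-s_*y,q[1]+s_*x+c*y,.012+z])
def fit(idx):
    f=lambda q:np.concatenate([proj(wp(q,L[i][0]),L[i][2])[0]-L[i][1] for i in idx])
    r=least_squares(f,[.42,.12,.09]);return r.x,r.fun.reshape(-1,2)
for idx in (range(6),range(6,10),range(10,14),range(14)):
    q,r=fit(list(idx));print(q);print(np.round(r,1).tolist())
```

```text
[0.4249 0.1257 0.089 ]
[[-3.6, -0.5], [3.9, -0.9], [-0.5, -0.0], [1.0, 0.3], [-1.8, 0.4], [1.0, 1.0]]
[0.4289 0.1237 0.1367]
[[-0.1, -1.0], [-0.1, 0.1], [-1.3, -0.6], [1.5, 1.3]]
[0.4243 0.1223 0.0836]
[[0.8, -1.0], [-0.8, -0.8], [-0.6, 1.0], [0.5, 0.8]]
[0.4251 0.1253 0.09  ]
[[-3.1, -0.6], [4.4, -1.1], [-0.0, -0.1], [1.5, 0.1], [-1.3, 0.3], [1.5, 0.8], [-1.0, -1.1], [-2.2, 0.9], [-2.4, -0.5], [-0.3, 1.9], [-0.2, -1.2], [-1.8, -1.2], [-1.6, 0.7], [-0.6, 0.4]]
```

```bash
python3 go.py .425 .125 .118 -3.0516
```

```text
clock 2.20 pos [0.418  0.135  0.3004] a -3.0320 F [-0.1065  0.0476 -0.6236] w 88.0 mm q [ 0.155   0.0506  1.7176 -0.0001  1.374   1.6162]
shift [0.006  0.0107 0.1824] yaw 1.1245806210955371
```

>>> play_rows:
  moves:
    - [0.006,0.0107,0,0]
    - [0.006,0.0107,0.03,0]
    - [0.006,0.0107,0.07,0]
    - [0.006,0.0107,0.1,0]
    - [0.006,0.0107,0.13,0]
    - [0.006,0.0107,0.13,0]

```text
clock: 2.8
eef_pos: [0.4228, 0.1241, 0.1675]
tcp_rot: [0.998, 0.063, -0.004, 0.0]
wrist_force: [-0.4, -1.0, -0.2]
width: 0.998
```

```bash
python3 go.py .425 .125 .118 -3.0516;python3 - <<'E'
from station import *
import cv2,pickle
c=camera_params("wrist");im=capture("wrist")
pickle.dump(c,open("w2.pkl","wb"));cv2.imwrite("pics/w2.png",im[...,::-1])
E
```

```text
clock 2.80 pos [0.4228 0.1241 0.1675] a -3.0163 F [-0.3504 -0.9543 -0.1976] w 87.6 mm q [ 0.1289  0.1999  1.9028 -0.0004  1.0465  1.5746]
shift [ 0.0026 -0.0006  0.0495] yaw 2.023645567985452
```

View pics/w2.png

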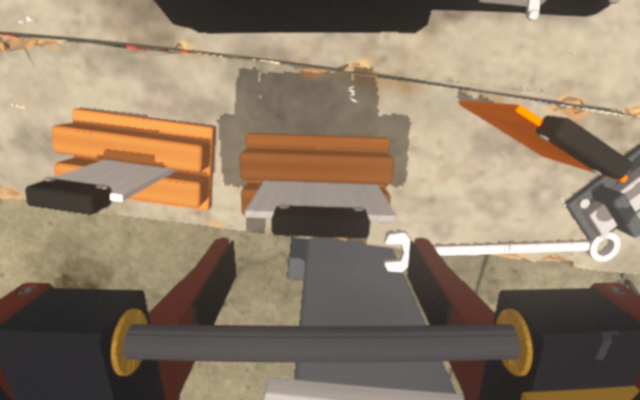

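>>> play_rows:
  moves:
    - [0.0015,-0.0005,0.02,1]
    - [0.0015,-0.0005,0.04,1.5]
    - [0.0015,-0.0005,0.049,1.5]
    - [0.0015,-0.0005,0.049,1.5]
    - [0.0015,-0.0005,0.049,1.5]

```text
clock: 3.35
eef_pos: [0.4279, 0.1259, 0.1227]
tcp_rot: [0.999, 0.048, 0.001, -0.0]
wrist_force: [-0.6, 0.0, 0.1]
width: 1.0
```

```bash
python3 go.py .425 .125 .118 -3.0516
```

```text
clock 3.35 pos [0.4279 0.1259 0.1227] a -3.0448 F [-0.5627  0.0175  0.1408] w 87.8 mm q [ 0.1311  0.2693  1.9507 -0.0001  0.9201  1.6052]
shift [-0.003   0.0006  0.0047] yaw 0.38982057547335786
```

>>> play_rows:
  moves:
    - [-0.002,0.0005,0.003,0.4]
    - [-0.002,0.0005,0.0045,0.4]
    - [-0.002,0.0005,0.0045,0.4]
    - [-0.002,0.0005,0.0045,0.4]

```text
clock: 3.75
eef_pos: [0.4251, 0.1252, 0.1173]
tcp_rot: [0.999, 0.045, 0.0, 0.0]
wrist_force: [0.6, 0.3, 0.1]
width: 0.999
```

```bash
python3 go.py .425 .125 .118 -3.0516
```

```text
clock 3.75 pos [0.4251 0.1252 0.1173] a -3.0523 F [0.6007 0.2694 0.0951] w 87.7 mm q [ 0.1304  0.2748  1.9614 -0.0001  0.9051  1.612 ]
shift [-0.0001  0.0002 -0.0007] yaw -0.04186780693809643
```

>>> play_rows:
  moves:
    - [0,0,0,0]
    - [0,0,0,0]
    - [0,0,0,0]
    - [0,0,0,0]
    - [0,0,0,0]
    - [0,0,0,0]
    - [0,0,0,0]
    - [0,0,0,0]
  fingers: 0.045

```text
clock: 4.55
eef_pos: [0.4251, 0.1251, 0.1172]
tcp_rot: [0.999, 0.045, 0.0, 0.0]
wrist_force: [-0.1, -0.0, -0.4]
width: 0.678
```

```bash
python3 go.py .425 .125 .118 -3.0516;python3 - <<'E'
from station import *
import cv2,pickle
c=camera_params("wrist");im=capture("wrist")
cv2.imwrite("pics/w3.png",im[...,::-1])
E
```

```text
clock 4.55 pos [0.4251 0.1251 0.1172] a -3.0525 F [-0.1377 -0.0492 -0.4372] w 59.5 mm q [ 0.1303  0.2752  1.9615 -0.0002  0.9049  1.6121]
shift [-0.0001  0.0001 -0.0008] yaw -0.049127443220350904
```

View pics/w3.png

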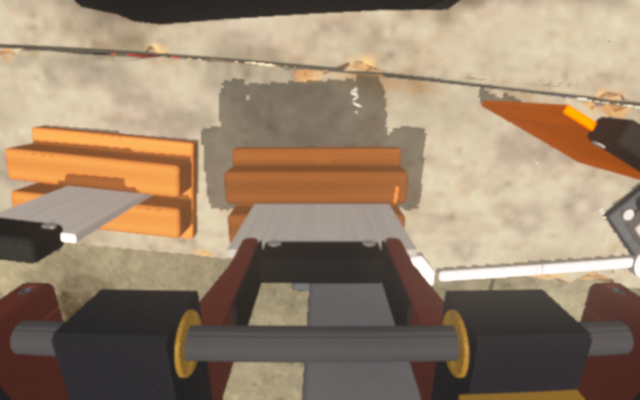

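>>> play_rows:
  moves:
    - [0,0,-0.008,0]
    - [0,0,-0.016,0]
    - [0,0,-0.0235,0]
    - [0,0,-0.0235,0]
    - [0,0,-0.0235,0]

```text
clock: 5.1
eef_pos: [0.4253, 0.1252, 0.1411]
tcp_rot: [0.999, 0.045, 0.0, 0.0]
wrist_force: [-0.1, -0.0, -2.5]
width: 0.683
```

```bash
python3 go.py .425 .125 .1415 -3.0516
```

```text
clock 5.10 pos [0.4253 0.1252 0.1411] a -3.0524 F [-0.0757 -0.0311 -2.4679] w 60.0 mm q [ 0.1304  0.2375  1.9353 -0.0001  0.9678  1.6121]
shift [-0.0003  0.0002 -0.0004] yaw -0.04729026319135154
```

Lifted 24 mm. The wrist force rose by about 2 N, so the shield came up with the gripper. Next I'll tilt it against the slot edge.

>>> play_rows:
  moves:
    - [-0.0095,0,0.0004,0]
    - [-0.019,0,0.0014,0]
    - [-0.028,0,0.0034,0]
    - [-0.037,0,0.006,0]
    - [-0.046,0,0.0095,0]
    - [-0.054,0,0.0135,0]
    - [-0.057,0,0.0145,0]
    - [-0.057,0,0.0145,0]
    - [-0.057,0,0.0145,0]

```text
clock: 6.0
eef_pos: [0.3677, 0.12, 0.126]
tcp_rot: [0.999, 0.045, -0.001, 0.0]
wrist_force: [1.8, 0.5, -0.1]
width: 0.68
```

```bash
python3 go.py .425 .125 .1415 -3.0516;python3 - <<'E'
from station import *
import cv2,pickle
im=capture("scene")
cv2.imwrite("pics/s4.png",cv2.resize(im[100:260,170:330,::-1],None,fx=3.7,fy=3.7,interpolation=cv2.INTER_CUBIC))
im=capture("wrist")
cv2.imwrite("pics/w4.png",im[...,::-1])
E
```

```text
clock 6.00 pos [0.3677 0.12   0.126 ] a -3.0525 F [ 1.8111  0.4941 -0.082 ] w 59.7 mm q [ 0.1365  0.1877  2.0617 -0.      0.8936  1.6182]
shift [ 0.0575  0.0002 -0.0156] yaw -0.0510337508880559
```

View pics/s4.png

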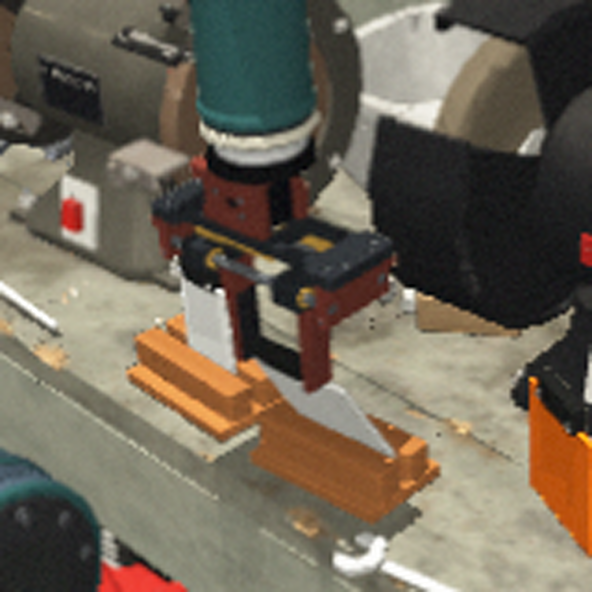

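View pics/w4.png

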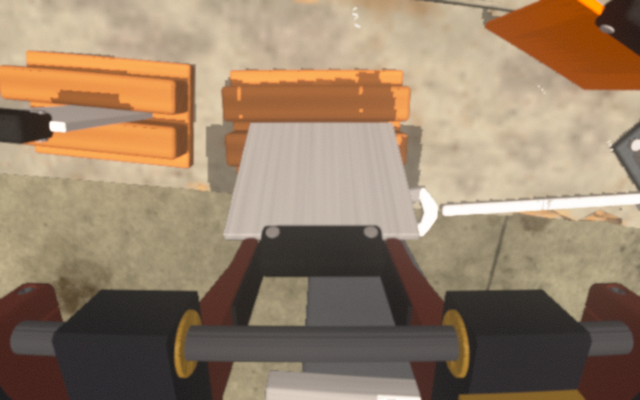

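>>> play_rows:
  moves:
    - [-0.002,0,-0.02,0]
    - [0,0,-0.06,0]
    - [0,0,-0.1,0]
    - [0,0,-0.14,0]
    - [0,0,-0.14,0]
    - [0,0,-0.14,0]

```text
clock: 6.7
eef_pos: [0.3678, 0.1201, 0.2662]
tcp_rot: [0.999, 0.045, -0.0, 0.0]
wrist_force: [-0.3, -0.2, -1.4]
width: 0.678
```

```bash
python3 go.py .42 -.08 .265 -2.6;python3 - <<'E'
from station import *
import cv2,pickle
pickle.dump(camera_params("wrist"),open("w5.pkl","wb"))
im=capture("wrist")
cv2.imwrite("pics/w5.png",im[...,::-1])
E
```

```text
clock 6.70 pos [0.3678 0.1201 0.2662] a -3.0525 F [-0.3291 -0.2292 -1.4319] w 59.5 mm q [ 0.1365 -0.0057  1.8628 -0.      1.2847  1.6183]
shift [0.0342 0.2039 0.0012] yaw -25.926902883691195
```

View pics/w5.png

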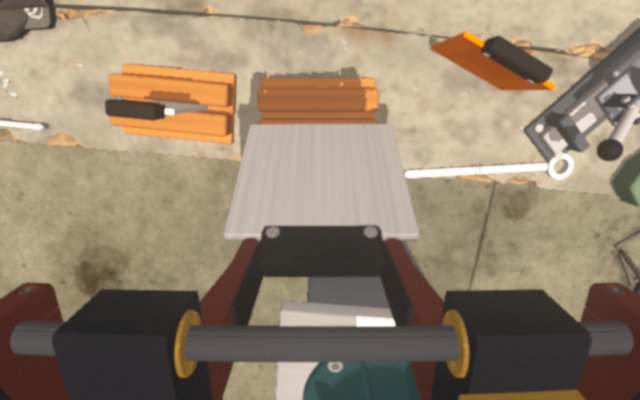

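```bash
cat > tilt.py <<'E'
from h import *
from scipy.spatial.transform import Rotation as R
def fit_tilt(obs,c,p,M):
    # obs: list of (local xyz mm from grip point, px); tool frame: shield y = -? use tool y; up=-tool z; lean about tool y
    def wp(q,l):
        l=np.array(l)/1000; t=q[3]
        # tool-frame axes of shield: z_s (foot->top) = leaning toward -tool x by t
        zs=np.array([-np.sin(t),0,-np.cos(t)]); ys=np.array([np.sin(q[4])*0,-1,0]); xs=np.cross(ys,zs)
        return p+M@(q[:3]+xs*l[0]+ys*l[1]+zs*l[2])
    f=lambda q:np.concatenate([(proj(wp(q,l),c)[0]-px)/1.0 for l,px in obs]+[[(q[0])*300,q[1]*300,(q[2])*300,q[4]]])
    r=least_squares(f,[0,0,0,.5,0]);return r.x,r.fun,wp
E
python3 - <<'E'
from tilt import *
import pickle
from go import pose
c=pickle.load(open("w5.pkl","rb"));p,M,_=pose()
obs=[((2.5,50,-108),(249,125)),((2.5,-50,-108),(387,124)),((2.5,50,-8),(229,236)),((2.5,-50,-8),(415,236)),((7,30,-12),(262,227)),((7,-30,-12),(381,227))]
# which face is toward the camera (+tool x): xs
q,r,wp=fit_tilt(obs,c,p,M);print(q,"deg",np.degrees(q[3]));print(np.round(r,1))
zs=np.array([-np.sin(q[3]),0,-np.cos(q[3])]);ys=np.array([0,-1,0]);print("xs",np.cross(ys,zs))
E
```

```text
[ 0.0017 -0.0015  0.0039  0.5404  0.    ] deg 30.96352042601038
[ 2.5 -0.5  3.2  0.5 -2.7  1.1  0.2  1.1  1.7 -1.  -3.3 -1.   0.5 -0.4
  1.2  0. ]
xs [ 0.8575  0.     -0.5145]
```

```bash
python3 go.py .40 -.06 .265 -2.6
```

```text
clock 6.75 pos [0.3669 0.1199 0.2651] a -3.0525 F [-0.8308 -0.3501 -1.4505] w 59.5 mm q [ 0.1365 -0.0045  1.8644 -0.0001  1.2844  1.6182]
shift [0.0169 0.1822 0.0001] yaw -25.925282267602775
```

>>> play_rows:
  moves:
    - [0.002,0.02,0,-3]
    - [0.004,0.04,0,-6]
    - [0.006,0.065,0,-9]
    - [0.008,0.09,0,-12]
    - [0.01,0.115,0,-15]
    - [0.013,0.14,0,-18]
    - [0.015,0.162,0,-21]
    - [0.017,0.182,0,-24]
    - [0.017,0.182,0,-26]
    - [0.017,0.182,0,-26]

```text
clock: 7.75
eef_pos: [0.3997, -0.0596, 0.2639]
tcp_rot: [0.964, 0.268, -0.002, -0.001]
wrist_force: [-0.2, -0.1, -1.9]
width: 0.681
```

```bash
python3 go.py .40 -.06 .265 -2.6;python3 - <<'E'
from station import *
import cv2,pickle
pickle.dump(camera_params("wrist"),open("w6.pkl","wb"))
im=capture("wrist")
cv2.imwrite("pics/w6.png",im[...,::-1])
im=capture("scene")
cv2.imwrite("pics/s6.png",im[...,::-1])
im=capture("top")
cv2.imwrite("pics/t6.png",im[...,::-1])
E
```

```text
clock 7.75 pos [ 0.3997 -0.0596  0.2639] a -2.5998 F [-0.1727 -0.0895 -1.9308] w 59.8 mm q [-0.3194  0.0281  1.8342 -0.0001  1.2847  0.7096]
shift [ 0.0001  0.0005 -0.0011] yaw 0.01220610657916051
```

View pics/w6.png

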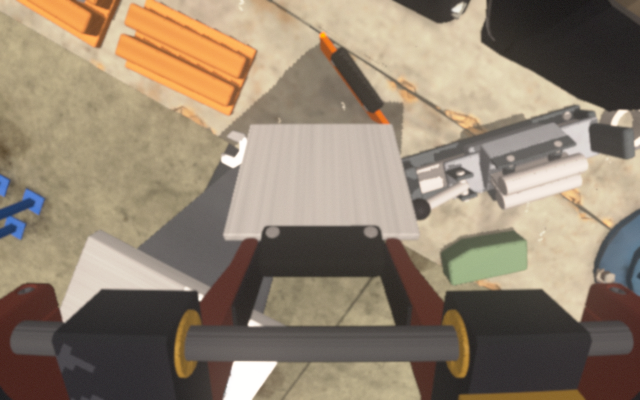

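View pics/s6.png

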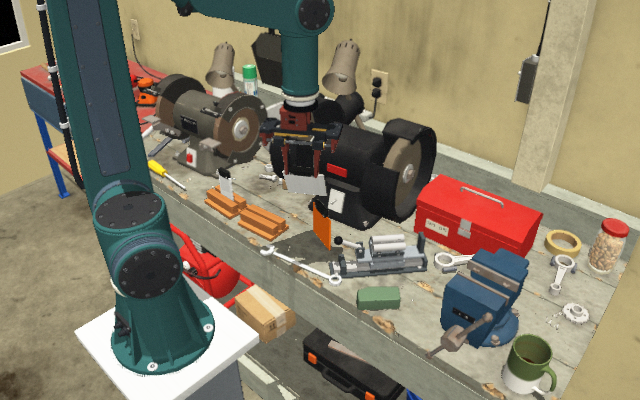

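View pics/t6.png

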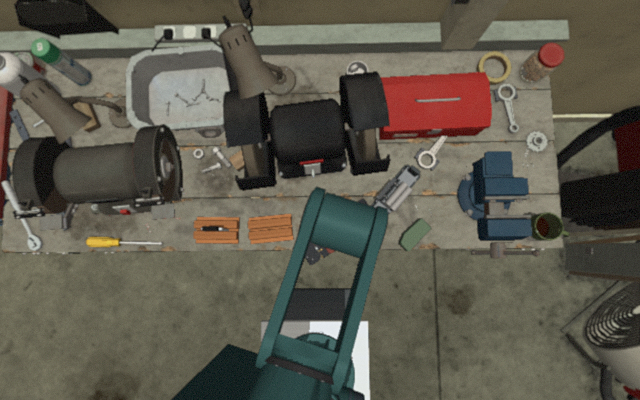

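Run:
```python
import cv2
s=cv2.imread("pics/w6.png")
cv2.imwrite("pics/c6.png",cv2.resize(s[90:220,400:640],None,fx=3.3,fy=3.3,interpolation=cv2.INTER_CUBIC))
s=cv2.imread("pics/s6.png")
cv2.imwrite("pics/c7.png",cv2.resize(s[225:285,330:430],None,fx=8,fy=8,interpolation=cv2.INTER_CUBIC))
```

```text
(no output)
```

View pics/c6.png

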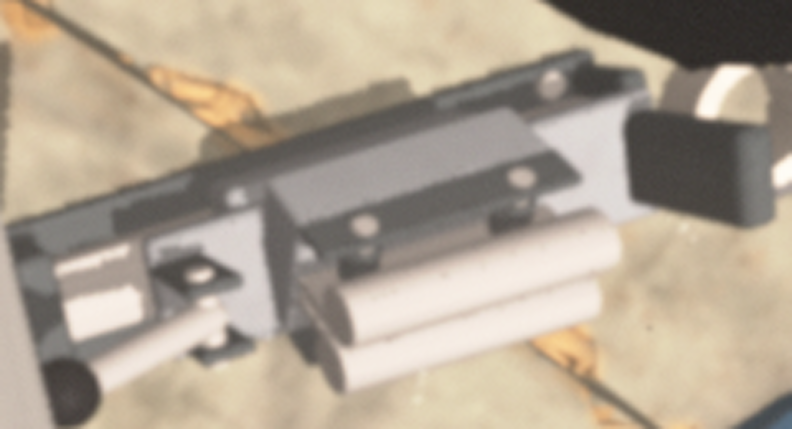

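View pics/c7.png

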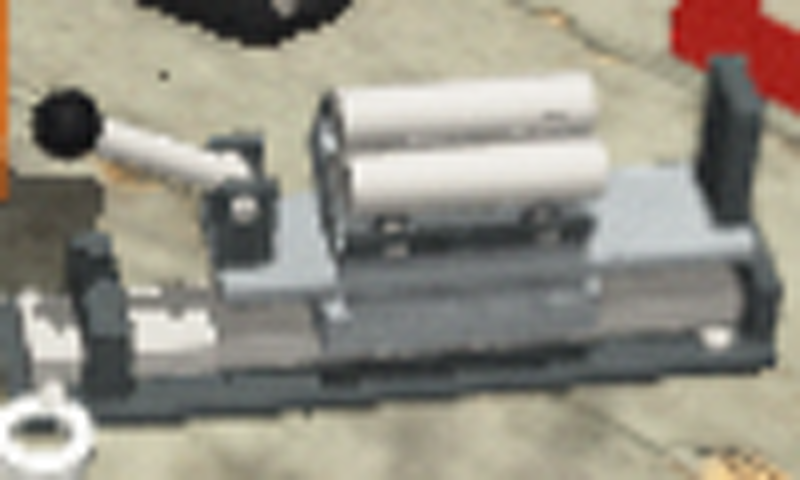

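```bash
cat > clipfit.py <<'E'
from h import *
import pickle
from station import camera_params
W=pickle.load(open("w6.pkl","rb"));S=camera_params("scene");T=camera_params("top")
w=lambda x,y:(400+x/3.3,90+y/3.3)
s=lambda x,y:(330+x/8,225+y/8)
s2=lambda x,y:(310+x/6,215+y/6)
t=lambda x,y:(300+x/5.4,150+y/5.4)
def axes(h):
    y=np.array([-np.sin(h),np.cos(h),0]);n=np.array([-y[1],y[0],0]) # n: toward robot side
    n=-np.array([y[1],-y[0],0]) if False else np.array([-y[1],y[0],0])
    if n@np.array([-.65,-.75,0])<0:n=-n
    z=np.array([0,0,np.cos(np.pi/6)])+n*.5;x=np.cross(y,z);return x,y,z,n
def P(q,kind,l):
    x,y,z,n=axes(q[3]);o=np.array(q[:3])
    if kind=="c":return o+(x*l[0]+y*l[1]+z*l[2])/1000
    if kind=="k":
        g=o+y*(.07+.06*np.cos(q[4]));g[2]=.075+.06*np.sin(q[4]);return g
    if kind=="p":
        g=o+y*l[1]/1000+n*l[0]/1000;g[2]=l[2]/1000;return g
HL=40
O=[("c",(11,HL,26),w(338,317),W),("c",(11,-HL,26),w(606,238),W),("c",(-11,HL,26),w(334,366),W),("c",(-11,-HL,26),w(592,300),W),
("k",0,w(72,392),W),
("c",(11,HL,26),s(335,122),S),("c",(11,-HL,26),s(592,98),S),("c",(-11,HL,26),s(347,185),S),("c",(-11,-HL,26),s(600,168),S),
("k",0,s(68,123),S),("p",(0,-90,100),s2(672,108),S),
("c",(11,HL,26),t(477,286),T),("c",(11,-HL,26),t(568,190),T),("c",(-11,HL,26),t(501,313),T),("c",(-11,-HL,26),t(592,217),T),
("k",0,t(367,410),T),("p",(0,-90,100),t(612,112),T)]
def fit(idx):
    f=lambda q:np.concatenate([proj(P(q,*O[i][:2]),O[i][3])[0]-O[i][2] for i in idx])
    r=least_squares(f,[.515,-.234,.05,.86,.45],loss="soft_l1");return r.x,f(r.x).reshape(-1,2)
if __name__=="__main__":
    for idx in (range(5),range(5,11),range(11,17),range(17)):
        q,r=fit(list(idx));print(q);print(np.round(r,1).tolist())
E
python3 clipfit.py
```

```text
[ 0.5169 -0.2329  0.0764  0.8475  0.5741]
[[0.9, 0.5], [0.4, 0.4], [-0.4, 0.4], [-1.3, -2.6], [0.1, -0.4]]
[ 0.5203 -0.236   0.0664  0.8664  0.4345]
[[0.3, -0.1], [-0.7, 0.2], [0.2, 0.3], [-0.1, -0.4], [-0.1, -0.1], [0.3, 0.1]]
[ 0.5123 -0.2327  0.0938  0.8555  0.6461]
[[-1.0, 2.3], [0.3, -1.7], [-0.8, 2.0], [0.4, -1.8], [0.1, 0.1], [0.8, -0.2]]
[ 0.5177 -0.2376  0.0696  0.8461  0.4679]
[[1.6, 0.4], [-0.5, 0.9], [0.4, 0.0], [-2.0, -2.4], [-0.3, 0.3], [0.1, -0.6], [-0.5, 0.1], [-0.1, -0.1], [-0.1, -0.4], [-0.1, -0.5], [0.5, 1.3], [-0.8, 1.1], [0.4, -2.3], [-0.6, 0.8], [0.4, -2.4], [-0.2, -0.5], [2.7, -1.9]]
```

```bash
cat > tgt.py <<'E'
import sys
from clipfit import axes
from go import *
CL=np.array([.518,-.237,.068]);H=.853
FX,FZ=.058,.089
def tcp(zc,dx=0,dy=0):
    x,y,z,n=axes(H)
    foot=CL+z*zc+x*dx+y*dy
    return foot+n*FX+np.array([0,0,FZ])
if __name__=="__main__":
    zc=float(sys.argv[1]);t=tcp(zc,*[float(v) for v in sys.argv[2:]]);print("target",t,axes(H)[3]);rel(t,H-np.pi)
E
python3 tgt.py .075
```

```text
target [ 0.4552 -0.3089  0.222 ] [-0.6577 -0.7533  0.    ]
clock 7.90 pos [ 0.4003 -0.0591  0.265 ] a -2.5993 F [ 0.1295  0.6785 -1.0406] w 60.1 mm q [-0.3177  0.0265  1.8331  0.      1.2849  0.7108]
shift [-0.0819  0.2424  0.0426] yaw -17.80430969544879
```

>>> play_rows:
  moves:
    - [-0.008,0.02,0,-1.5]
    - [-0.017,0.05,0,-3]
    - [-0.027,0.08,0,-5]
    - [-0.037,0.11,0,-7]
    - [-0.047,0.14,0,-9]
    - [-0.057,0.17,0.01,-11]
    - [-0.067,0.2,0.02,-13]
    - [-0.076,0.225,0.03,-15]
    - [-0.082,0.242,0.04,-17]
    - [-0.082,0.242,0.043,-17.8]

```text
clock: 8.9
eef_pos: [0.4562, -0.3105, 0.2215]
tcp_rot: [0.91, 0.414, -0.001, -0.001]
wrist_force: [0.2, 0.1, -1.4]
width: 0.681
```

>>> play_rows:
  moves:
    - [0,0,0,0]
    - [0,0,0,0]

```text
clock: 9.1
eef_pos: [0.456, -0.3079, 0.2232]
tcp_rot: [0.91, 0.414, -0.0, -0.0]
wrist_force: [0.6, 0.9, -1.5]
width: 0.68
```

```bash
python3 tgt.py .075;python3 - <<'E'
from station import *
import cv2,pickle
pickle.dump(camera_params("wrist"),open("w7.pkl","wb"))
im=capture("wrist")
cv2.imwrite("pics/w7.png",im[...,::-1])
im=capture("scene")
cv2.imwrite("pics/s7.png",cv2.resize(im[180:310,300:460,::-1],None,fx=4.5,fy=4.5,interpolation=cv2.INTER_CUBIC))
E
```

```text
target [ 0.4552 -0.3089  0.222 ] [-0.6577 -0.7533  0.    ]
clock 9.10 pos [ 0.456  -0.3079  0.2232] a -2.2880 F [ 0.5569  0.9042 -1.5166] w 59.7 mm q [-0.7197  0.2874  1.6169  0.0002  1.2382 -0.0026]
shift [-0.0013  0.0001  0.0012] yaw 0.03512656732376967
```

View pics/w7.png

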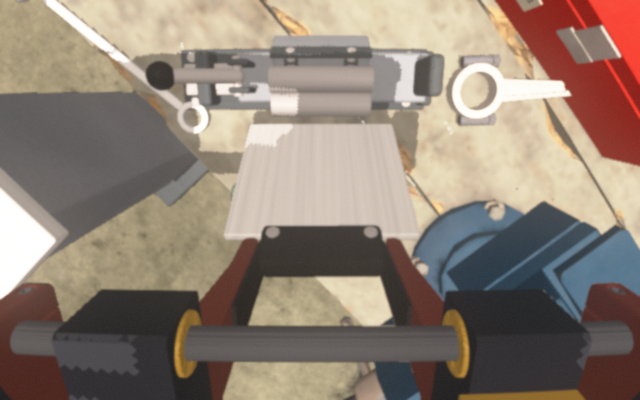

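View pics/s7.png

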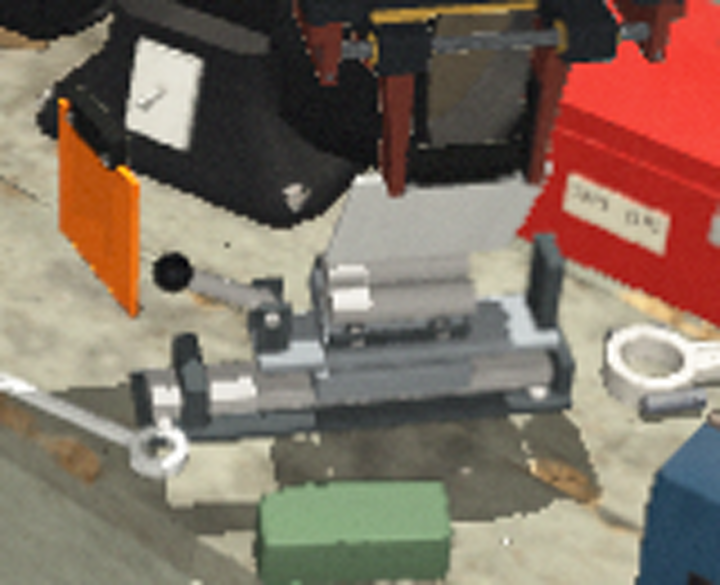

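Run:
```python
import cv2
s=cv2.imread("pics/w7.png")
cv2.imwrite("pics/c8.png",cv2.resize(s[25:145,140:460],None,fx=2.5,fy=2.5*1.6,interpolation=cv2.INTER_CUBIC))
```

```text
(no output)
```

View pics/c8.png

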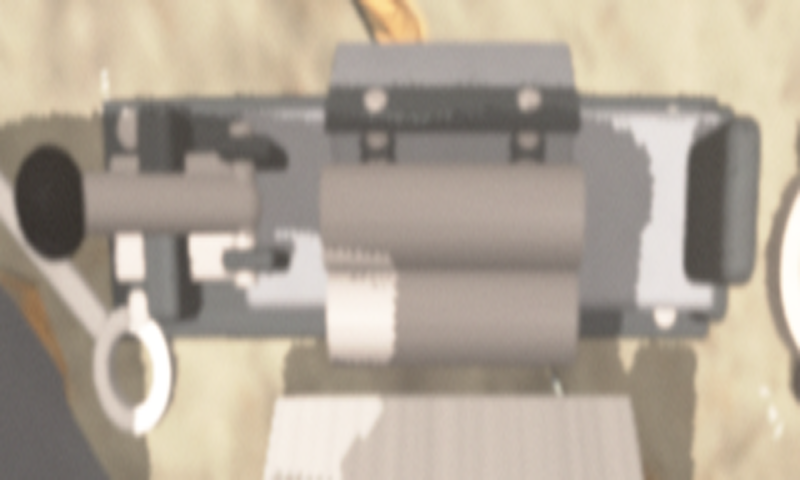

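```bash
cat > fit2.py <<'E'
import clipfit as cf
from clipfit import *
W7=pickle.load(open("w7.pkl","rb"))
v=lambda x,y:(140+x/2.5,25+y/4)
N=[("c",(11,40,26),v(321,217),W7),("c",(11,-40,26),v(583,217),W7),("c",(-11,40,26),v(328,310),W7),("c",(-11,-40,26),v(577,310),W7),("k",0,v(50,202),W7),("p",(0,-90,100),v(740,202),W7)]
cf.O=cf.O+N
if __name__=="__main__":
    n=len(cf.O)
    for idx in (range(n-6,n),list(range(5,11))+list(range(n-6,n)),range(n)):
        q,r=cf.fit(list(idx));print(q);print(np.round(r[-6:],1).tolist())
    from tilt import *
    from go import pose
    p,M,_=pose()
    obs=[((2.5,50,-108),v(277,398)),((2.5,-50,-108),v(632,398)),((2.5,50,-8),(229,236)),((2.5,-50,-8),(415,236)),((7,30,-12),(262,227)),((7,-30,-12),(381,227))]
    q,r,wp=fit_tilt(obs,W7,p,M);print(q,np.degrees(q[3]),np.round(r,1)); print("foot",wp(q,(0,0,-108)), M.T@(wp(q,(0,0,-108))-p))
E
python3 fit2.py
```

```text
[ 0.5172 -0.2352  0.0738  0.8514  0.3862]
[[-0.1, -0.6], [-0.3, -0.4], [-0.1, 1.3], [-0.7, 1.5], [0.2, -0.2], [1.4, -0.5]]
[ 0.5173 -0.2353  0.0693  0.8526  0.4524]
[[0.9, -0.3], [-0.9, -0.2], [0.9, 1.2], [-1.2, 1.3], [0.4, -0.1], [1.6, -0.5]]
[ 0.5173 -0.2356  0.0719  0.8516  0.5041]
[[0.6, -0.2], [-0.2, 0.0], [0.6, 1.5], [-0.6, 1.7], [0.9, -0.3], [1.7, -0.1]]
[ 0.002  -0.0011  0.0045  0.5377  0.    ] 30.808051729084042 [ 1.4 -0.3 -1.3 -0.3 -2.2  1.2  1.7  1.3  2.4 -1.  -1.9 -0.9  0.6 -0.3
  1.4  0. ]
foot [ 0.4931 -0.2643  0.1265] [ 0.0573 -0.0011  0.0973]
```

Run:
```python
from fit2 import *
from go import pose
S=camera_params("scene");p,M,_=pose()
a=tri([((372.2,236.9),S),(v(277,398),W7)]);b=tri([((379.6,219.6),S),((229,236),W7)])
for X,e in (a,b): print(X,e,M.T@(X-p))
print((b[0]-a[0]),np.linalg.norm(b[0]-a[0]))
# predicted pixels for kinematic foot corner
for l in ((.058+.0021,-.05,.089-.0012),(.058+.0021,.05,.089-.0012)):
    X=p+M@np.array(l);print(proj(X,W7),proj(X,S))
```

```text
[ 0.4576 -0.2309  0.1324] [np.float64(0.6090324227817779), np.float64(2.094384987637144)] [ 0.0592 -0.0499  0.0913]
[ 0.4271 -0.2687  0.2182] [np.float64(0.2964324890975084), np.float64(1.288416225936248)] [ 0.0107 -0.048   0.0055]
[-0.0305 -0.0378  0.0858] 0.09858330669791462
[[251.5532 124.3069]] [[371.569  235.3262]]
[[395.3933 124.3022]] [[412.3013 232.113 ]]
```

```bash
sed -i 's/^CL=.*/CL=np.array([.5173,-.2356,.0705]);H=.8516/; s/^FX,FZ=.*/FX,FZ=.058,.090/' tgt.py; python3 tgt.py .040
```

```text
target [ 0.4659 -0.2943  0.1951] [-0.6588 -0.7523  0.    ]
clock 9.20 pos [ 0.4563 -0.3082  0.2237] a -2.2874 F [ 0.1182 -0.1635 -2.06  ] w 59.8 mm q [-0.7196  0.2868  1.6164  0.0001  1.2379 -0.003 ]
shift [ 0.0168 -0.0019  0.0286] yaw 0.1462154990794465
```

>>> play_rows:
  moves:
    - [0.005,-0.001,0.008,0]
    - [0.01,-0.001,0.016,0]
    - [0.0165,-0.001,0.0285,0]
    - [0.0165,-0.001,0.0285,0]
    - [0.0165,-0.001,0.0285,0]

```text
clock: 9.7
eef_pos: [0.4661, -0.2955, 0.1939]
tcp_rot: [0.91, 0.414, -0.0, -0.001]
wrist_force: [-0.7, -0.2, -2.1]
width: 0.683
```

```bash
python3 tgt.py .040;python3 - <<'E'
from station import *
import cv2,pickle
im=capture("wrist")
cv2.imwrite("pics/w8.png",im[...,::-1])
im=capture("scene")
cv2.imwrite("pics/s8.png",cv2.resize(im[180:310,300:460,::-1],None,fx=4.5,fy=4.5,interpolation=cv2.INTER_CUBIC))
E
```

```text
target [ 0.4659 -0.2943  0.1951] [-0.6588 -0.7523  0.    ]
clock 9.70 pos [ 0.4661 -0.2955  0.1939] a -2.2873 F [-0.6801 -0.1517 -2.122 ] w 60.0 mm q [-0.6902  0.3194  1.6492 -0.0002  1.1746  0.0264]
shift [ 0.0009 -0.0009 -0.0012] yaw 0.15284011682441873
```

View pics/w8.png

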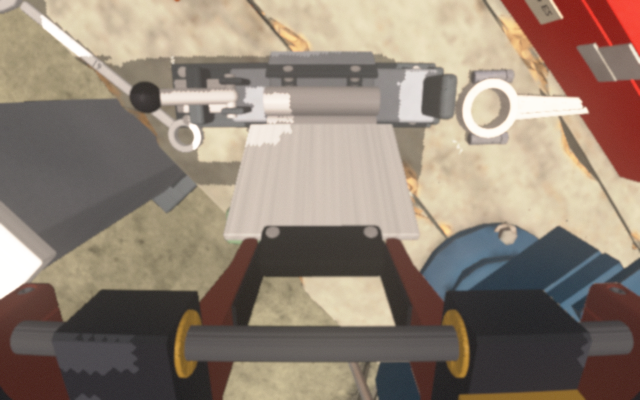

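View pics/s8.png

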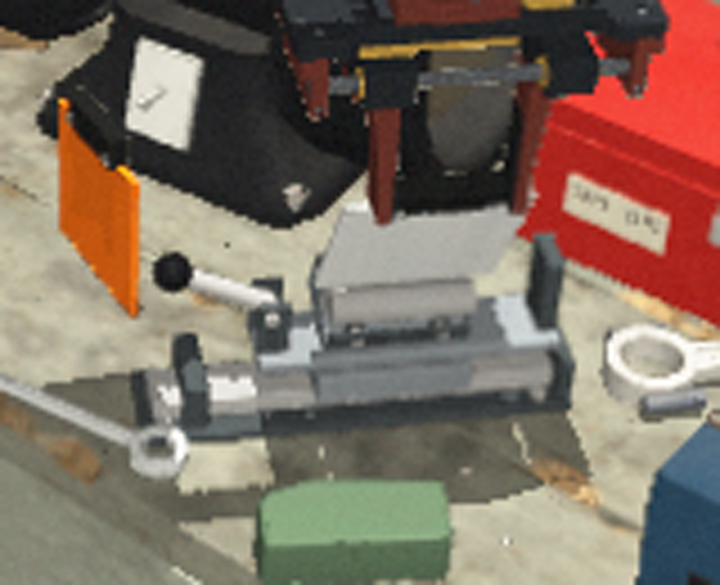

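The scene view shows the plate's edge in front of the upper lip and behind the lower one, so it sits in the mouth. I'll push along clip −z and watch the force.

>>> play_rows:
  moves:
    - [0.0025,-0.0005,0.0043,0]
    - [0.005,-0.0005,0.0087,0]
    - [0.0075,-0.0005,0.013,0]
    - [0.009,-0.0005,0.0156,0]
    - [0.009,-0.0005,0.0156,0]

```text
clock: 10.3
eef_pos: [0.4724, -0.2892, 0.179]
tcp_rot: [0.91, 0.414, 0.0, 0.0]
wrist_force: [2.0, -0.3, 0.0]
width: 0.677
```

```bash
python3 tgt.py .0
```

```text
target [ 0.4791 -0.2792  0.1605] [-0.6588 -0.7523  0.    ]
clock 10.30 pos [ 0.4724 -0.2892  0.179 ] a -2.2881 F [ 1.9709 -0.3021  0.0193] w 59.5 mm q [-0.6741  0.3368  1.6645  0.0003  1.1391  0.0431]
shift [ 0.0119 -0.0015  0.0185] yaw 0.10668600407593791
```

>>> play_rows:
  moves:
    - [0.0015,-0.0005,0.0026,0]
    - [0.003,-0.0005,0.0052,0]
    - [0.0045,-0.0005,0.0078,0]
    - [0.006,-0.0005,0.0104,0]
    - [0.006,-0.0005,0.0104,0]

```text
clock: 10.8
eef_pos: [0.4754, -0.2838, 0.1681]
tcp_rot: [0.91, 0.414, 0.0, -0.0]
wrist_force: [0.7, -0.7, -1.1]
width: 0.677
```

```bash
python3 tgt.py .0;python3 - <<'E'
from station import *
import cv2,pickle
im=capture("wrist")
cv2.imwrite("pics/w9.png",im[...,::-1])
im=capture("scene")
cv2.imwrite("pics/s9.png",cv2.resize(im[180:310,300:460,::-1],None,fx=4.5,fy=4.5,interpolation=cv2.INTER_CUBIC))
E
```

```text
target [ 0.4791 -0.2792  0.1605] [-0.6588 -0.7523  0.    ]
clock 10.80 pos [ 0.4754 -0.2838  0.1681] a -2.2880 F [ 0.715  -0.7361 -1.0546] w 59.5 mm q [-0.6631  0.3495  1.6758  0.0003  1.1168  0.054 ]
shift [ 0.0058 -0.0002  0.0076] yaw 0.11525348994068445
```

View pics/w9.png

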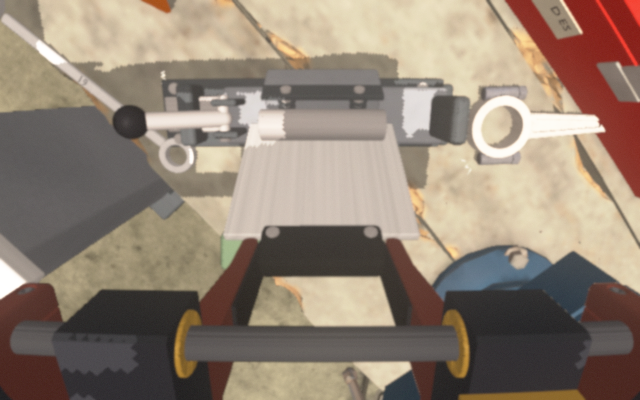

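View pics/s9.png

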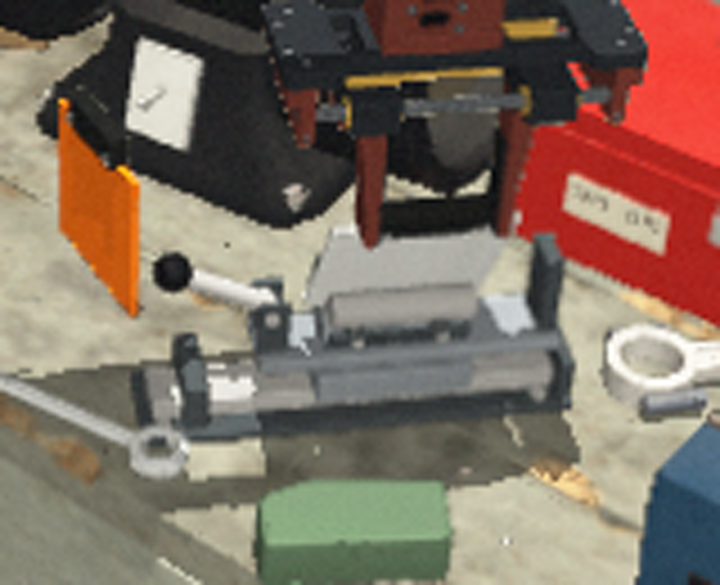

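```bash
python3 - <<'E'
from fit2 import *
from go import pose
from station import camera_params
S=camera_params("scene");p,M,_=pose();W9=camera_params("wrist")
print("A",tri([(s(335,122),S),(v(321,217),W7)]),tri([(s(592,98),S),(v(583,217),W7)]))
print("B",tri([(s(347,185),S),(v(328,310),W7)]),tri([(s(600,168),S),(v(577,310),W7)]))
print("A67",tri([(w(338,317),W),(v(321,217),W7)]),tri([(w(606,238),W),(v(583,217),W7)]))
q=[.5173,-.2356,.0705,.8516,.5]
for l in ((11,40,26),(11,-40,26),(-11,40,26),(-11,-40,26)):
    X=P(q,"c",l);print(X,proj(X,W9),proj(X,S))
for yy in (-.05,.05):
    X=p+M@np.array([.058,yy-.001,.0895]);print("foot",X,proj(X,W9),proj(X,S))
E
python3 - <<'E'
import cv2
s=cv2.imread("pics/w9.png")
cv2.imwrite("pics/c9.png",cv2.resize(s[60:250,210:430],None,fx=3.5,fy=3.1,interpolation=cv2.INTER_CUBIC))
E
```

```text
A (array([ 0.4847, -0.2123,  0.096 ]), [np.float64(0.5271500846047492), np.float64(1.7054774638930874)]) (array([ 0.5464, -0.266 ,  0.0969]), [np.float64(0.5550876452986693), np.float64(1.772448454395415)])
B (array([ 0.4732, -0.2261,  0.0856]), [np.float64(0.6478177442996638), np.float64(1.96510114212993)]) (array([ 0.5347, -0.2793,  0.0832]), [np.float64(0.2888384716471347), np.float64(0.8624356881642445)])
A67 (array([ 0.4846, -0.2114,  0.0987]), [np.float64(0.2869750820194626), np.float64(0.35677062237209256)]) (array([ 0.5454, -0.2646,  0.1002]), [np.float64(0.232142859520914), np.float64(0.2837182258758097)])
[ 0.4849 -0.2119  0.0985] [[260.7375 126.1755]] [[371.3353 239.2082]]
[ 0.5451 -0.2646  0.0985] [[384.4217 126.46  ]] [[402.7419 236.7673]]
[ 0.4724 -0.2262  0.0875] [[264.6011 152.6686]] [[372.622  247.5332]]
[ 0.5326 -0.2789  0.0875] [[380.3195 152.9363]] [[404.2493 244.9965]]
foot [ 0.4752 -0.2064  0.0788] [[250.0714 126.9784]] [[366.7396 246.3184]]
foot [ 0.5506 -0.2721  0.0787] [[392.348  127.0133]] [[405.6798 243.1881]]
```

View pics/c9.png

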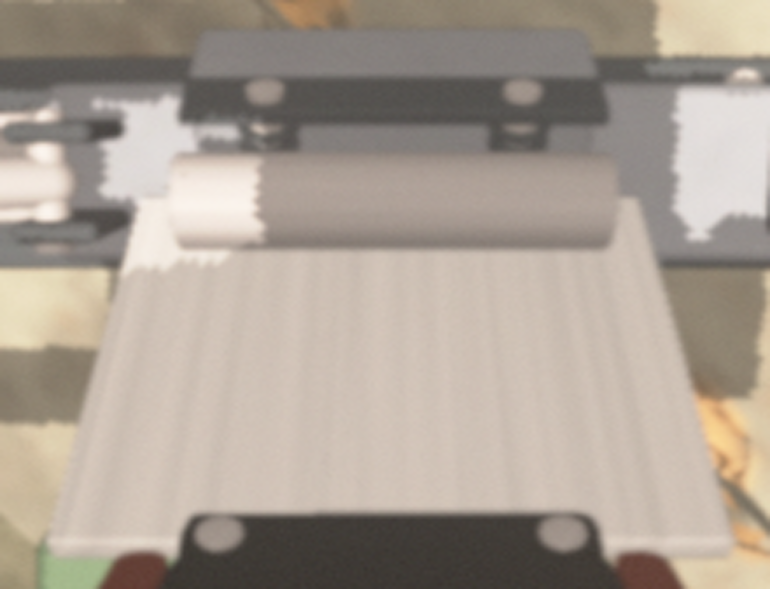

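>>> play_rows:
  moves:
    - [0.001,0,0.0017,0]
    - [0.002,0,0.0035,0]
    - [0.002,0,0.0035,0]

```text
clock: 11.2
eef_pos: [0.4766, -0.2826, 0.1651]
tcp_rot: [0.91, 0.414, -0.0, -0.0]
wrist_force: [-1.0, -0.2, 1.4]
width: 0.685
```

>>> play_rows:
  moves:
    - [0.001,0,0.0017,0]
    - [0.002,0,0.0035,0]
    - [0.002,0,0.0035,0]

```text
clock: 11.5
eef_pos: [0.4781, -0.281, 0.1614]
tcp_rot: [0.91, 0.414, 0.0, -0.0]
wrist_force: [-0.7, -1.0, 1.4]
width: 0.68
```

```bash
python3 tgt.py .0;python3 - <<'E'
from station import *
import cv2,pickle
im=capture("wrist")
cv2.imwrite("pics/c10.png",cv2.resize(im[60:250,210:430,::-1],None,fx=3.5,fy=3.1,interpolation=cv2.INTER_CUBIC))
E
```

```text
target [ 0.4791 -0.2792  0.1605] [-0.6588 -0.7523  0.    ]
clock 11.50 pos [ 0.4781 -0.281   0.1614] a -2.2881 F [-0.6841 -1.0123  1.4027] w 59.7 mm q [-0.656   0.3581  1.6817  0.0001  1.1019  0.0612]
shift [ 0.002  -0.0004  0.0009] yaw 0.10922647916930141
```

View pics/c10.png

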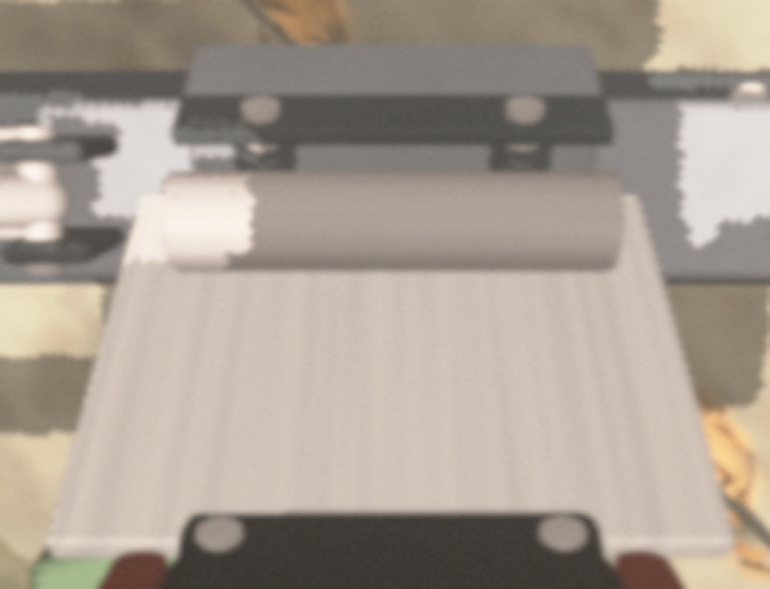

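```bash
cat > depth.py <<'E'
from fit2 import *
from go import pose
from station import camera_params
def run(vfoot,vroll,xo=12.5):
    p,M,_=pose();C=camera_params("wrist")
    for t in (30,31):
        t=np.radians(t);zs=np.array([-np.sin(t),0,-np.cos(t)]);xs=np.array([np.cos(t),0,-np.sin(t)])
        # foot back-corner at tool; solve foot z offset from px given x .058
        for zc in (0,5,10,15,20,25,30):
            f=lambda q:(proj(p+M@(np.array([.058,0,q[0]])+xs*.0025),C)[0][1]-vfoot)
            z=least_squares(f,[.0895]).x[0]
            foot=np.array([.058,0,z])
            L=foot+zs*(.026-zc/1000)+xs*xo/1000
            print(round(np.degrees(t)),zc,"z %.4f"%z,"roller v %.1f"%proj(p+M@L,C)[0][1],"obs",round(vroll,1))
E
python3 -c "
from depth import *
run(60+195/3.1,60+222/3.1)"
```

```text
30 0 z 0.0976 roller v 133.2 obs 131.6
30 5 z 0.0976 roller v 128.6 obs 131.6
30 10 z 0.0976 roller v 124.2 obs 131.6
30 15 z 0.0976 roller v 119.9 obs 131.6
30 20 z 0.0976 roller v 115.7 obs 131.6
30 25 z 0.0976 roller v 111.7 obs 131.6
30 30 z 0.0976 roller v 107.8 obs 131.6
31 0 z 0.0979 roller v 133.9 obs 131.6
31 5 z 0.0979 roller v 129.2 obs 131.6
31 10 z 0.0979 roller v 124.7 obs 131.6
31 15 z 0.0979 roller v 120.3 obs 131.6
31 20 z 0.0979 roller v 116.0 obs 131.6
31 25 z 0.0979 roller v 111.9 obs 131.6
31 30 z 0.0979 roller v 107.8 obs 131.6
```

>>> play_rows:
  moves:
    - [0.0007,0,0.0012,0]
    - [0.0015,0,0.0026,0]
    - [0.0015,0,0.0026,0]

```text
clock: 11.85
eef_pos: [0.4782, -0.281, 0.1602]
tcp_rot: [0.91, 0.414, -0.001, 0.001]
wrist_force: [-6.5, -3.4, 12.0]
width: 0.683
```

>>> play_rows:
  moves:
    - [0.0007,0,0.0012,0]
    - [0.0015,0,0.0026,0]
    - [0.0015,0,0.0026,0]

```text
clock: 12.15
eef_pos: [0.4787, -0.2819, 0.1596]
tcp_rot: [0.91, 0.414, -0.002, 0.002]
wrist_force: [-13.4, -7.1, 26.0]
width: 0.676
```

```bash
python3 tgt.py .0;python3 - <<'E'
from station import *
import cv2,pickle
im=capture("wrist")
cv2.imwrite("pics/c11.png",cv2.resize(im[60:250,210:430,::-1],None,fx=3.5,fy=3.1,interpolation=cv2.INTER_CUBIC))
E
```

```text
target [ 0.4791 -0.2792  0.1605] [-0.6588 -0.7523  0.    ]
clock 12.15 pos [ 0.4787 -0.2819  0.1596] a -2.2869 F [-13.3973  -7.0906  26.0351] w 59.3 mm q [-0.6526  0.3608  1.6829 -0.0066  1.0956  0.0666]
shift [ 0.0023 -0.0015 -0.001 ] yaw 0.1755340960875226
```

View pics/c11.png

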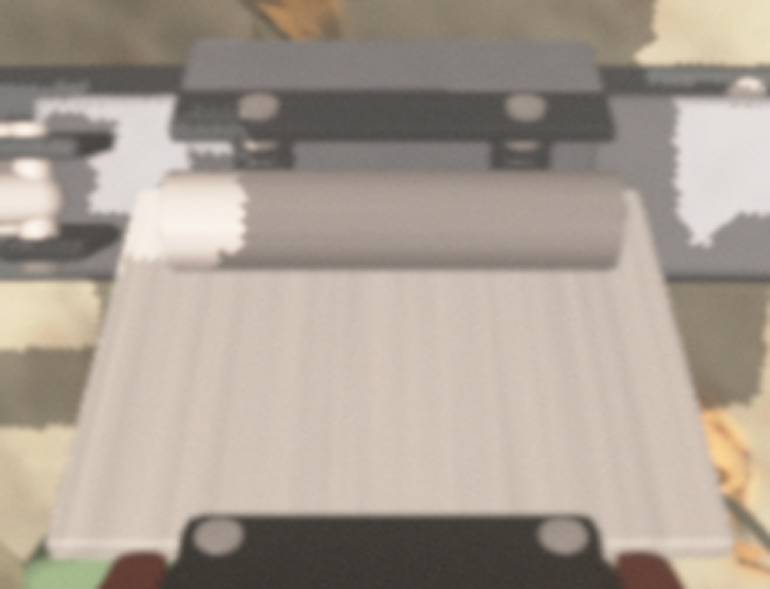

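>>> play_rows:
  moves:
    - [-0.0012,0,-0.0022,0]
    - [-0.0012,0,-0.0022,0]

```text
clock: 12.4
eef_pos: [0.4791, -0.2814, 0.16]
tcp_rot: [0.91, 0.414, -0.0, 0.002]
wrist_force: [-5.9, -4.4, 10.7]
width: 0.678
```

>>> play_rows:
  moves:
    - [0,0,0,0]
    - [0,0,0,0]
    - [0,0,0,0]
    - [0,0,0,0]
  fingers: 0.0878

```text
clock: 12.8
eef_pos: [0.479, -0.2793, 0.1581]
tcp_rot: [0.91, 0.414, -0.0, -0.001]
wrist_force: [-0.3, 0.0, 1.2]
width: 0.983
```

```bash
python3 tgt.py .0
```

```text
target [ 0.4791 -0.2792  0.1605] [-0.6588 -0.7523  0.    ]
clock 12.80 pos [ 0.479  -0.2793  0.1581] a -2.2878 F [-0.2952  0.0135  1.2423] w 86.3 mm q [-0.6526  0.3624  1.6844  0.0003  1.0959  0.0644]
shift [ 0.0001  0.     -0.0024] yaw 0.12325155421625625
```

>>> play_rows:
  moves:
    - [0,0,-0.02,0]
    - [0,0,-0.05,0]
    - [0,0,-0.08,0]
    - [0,0,-0.08,0]
    - [0,0,-0.08,0]

```text
clock: 13.3
eef_pos: [0.4794, -0.2798, 0.2389]
tcp_rot: [0.91, 0.414, 0.0, 0.0]
wrist_force: [0.0, 0.9, 1.1]
width: 1.002
```

```bash
python3 tgt.py .0;python3 - <<'E'
from station import *
import cv2,pickle
pickle.dump(camera_params("wrist"),open("w12.pkl","wb"))
im=capture("wrist")
cv2.imwrite("pics/w12.png",im[...,::-1])
im=capture("scene")
cv2.imwrite("pics/s12.png",cv2.resize(im[180:310,300:460,::-1],None,fx=4.5,fy=4.5,interpolation=cv2.INTER_CUBIC))
E
```

```text
target [ 0.4791 -0.2792  0.1605] [-0.6588 -0.7523  0.    ]
clock 13.30 pos [ 0.4794 -0.2798  0.2389] a -2.2878 F [0.0093 0.8753 1.0597] w 87.9 mm q [-0.6527  0.2792  1.5874  0.      1.274   0.0643]
shift [ 0.0002 -0.0007  0.0784] yaw 0.12520315312244248
```

View pics/w12.png

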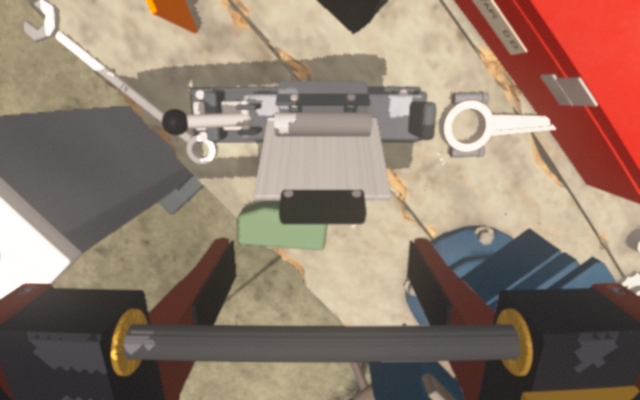

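View pics/s12.png

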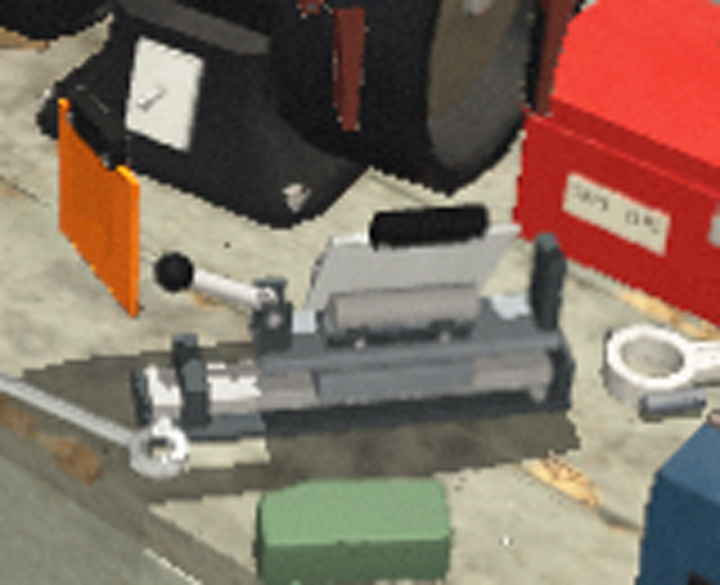

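```bash
cat > press.py <<'E'
import sys
from tgt import *
x,y,z,n=axes(H)
if __name__=="__main__":
    from station import camera_params
    S=camera_params("scene")
    for l in ((30,120),(-30,120),(50,100),(-50,100)): print("pred scene",((proj(CL+y*l[0]/1000+z*l[1]/1000,S)[0]-[300,180])*4.5))
    import pickle;W=pickle.load(open("w12.pkl","rb"))
    for l in ((50,100),(-50,100)): print("pred wrist",proj(CL+x*.0025+y*l[0]/1000+z*l[1]/1000,W)[0])
    for l in ((30,96),(-30,96)): print("pred wrist bar",proj(CL+x*.007+y*l[0]/1000+z*l[1]/1000,W)[0])
    rel(CL+z*float(sys.argv[1])+n*.010,H-np.pi)
E
python3 press.py .130
```

```text
pred scene [371.5428 217.0221]
pred scene [485.6762 208.4417]
pred scene [326.9607 234.9064]
pred scene [514.2567 220.661 ]
pred wrist [251.7752 195.5554]
pred wrist [391.4225 195.8523]
pred wrist bar [279.5816 187.1954]
pred wrist bar [363.6742 187.3763]
clock 13.40 pos [ 0.4785 -0.2791  0.2374] a -2.2879 F [-0.7309  0.235  -0.6233] w 87.7 mm q [-0.6528  0.2806  1.5893 -0.      1.274   0.0643]
shift [-0.0167  0.0006  0.0543] yaw 0.11789060500497965
```

The shield leans in the clip. The predicted home pixels match the observed ones: bar top (372,217)/(486,208) predicted against about (375,215)/(485,207) observed. As a check I'll press it from above with shut fingers.

>>> play_rows:
  moves:
    - [-0.0165,0.0005,0,0]
    - [-0.0165,0.0005,0,0]
    - [-0.0165,0.0005,0.02,0]
    - [-0.0165,0.0005,0.04,0]
    - [-0.0165,0.0005,0.05,0]
    - [-0.0165,0.0005,0.05,0]
    - [-0.0165,0.0005,0.05,0]
  fingers: 0.0

```text
clock: 14.1
eef_pos: [0.4689, -0.2924, 0.1887]
tcp_rot: [0.91, 0.414, -0.0, -0.0]
wrist_force: [-0.6, 0.8, 0.0]
width: 0.404
```

```bash
python3 press.py .120 | tail -2;python3 - <<'E'
from station import *
import cv2,pickle
im=capture("wrist")
cv2.imwrite("pics/w13.png",im[...,::-1])
E
```

```text
clock 14.10 pos [ 0.4689 -0.2924  0.1887] a -2.2880 F [-0.6435  0.8015  0.0158] w 35.4 mm q [-0.6827  0.3254  1.6548  0.      1.1619  0.0345]
shift [ 0.0046 -0.001   0.0142] yaw 0.11376244879660423
```

View pics/w13.png

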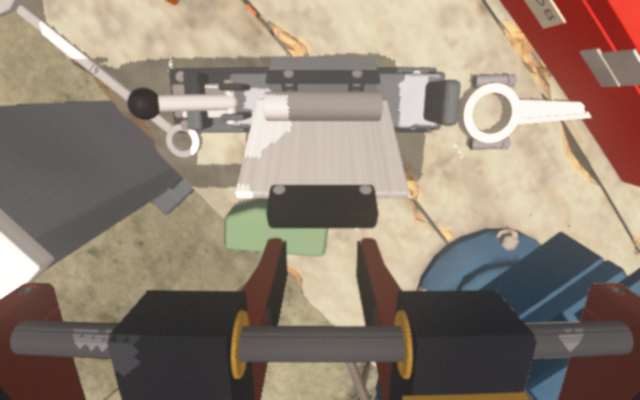

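Fingers are still closing, so I'll wait, then press.

>>> play_rows:
  moves:
    - [0,0,0,0]
    - [0,0,0,0]
    - [0,0,0,0]
    - [0,0,0,0]
    - [0,0,0,0]
    - [0.002,-0.0005,0.0035,0]
    - [0.004,-0.0005,0.007,0]
    - [0.0055,-0.0005,0.01,0]
    - [0.0055,-0.0005,0.01,0]

```text
clock: 15.05
eef_pos: [0.4717, -0.2876, 0.178]
tcp_rot: [0.91, 0.414, -0.0, -0.001]
wrist_force: [0.5, -0.2, -1.1]
width: 0.006
```

```bash
python3 press.py .120 | tail -2
```

```text
clock 15.05 pos [ 0.4717 -0.2876  0.178 ] a -2.2877 F [ 0.5335 -0.2364 -1.0527] w 0.5 mm q [-0.6724  0.3372  1.6668 -0.      1.1389  0.0445]
shift [-0.0009  0.0001  0.0036] yaw 0.13129886640524177
```

>>> play_rows:
  moves:
    - [0.0005,0,0.0015,0]
    - [0.001,0,0.003,0]
    - [0.0015,0,0.0045,0]
    - [0.0015,0,0.0045,0]

```text
clock: 15.45
eef_pos: [0.4727, -0.2878, 0.1749]
tcp_rot: [0.91, 0.414, -0.001, 0.001]
wrist_force: [-3.7, -1.2, 6.1]
width: 0.003
```

```bash
python3 press.py .120 | tail -2
```

```text
clock 15.45 pos [ 0.4727 -0.2878  0.1749] a -2.2877 F [-3.6544 -1.1635  6.1195] w 0.2 mm q [-0.6706  0.341   1.6697 -0.0019  1.1302  0.0471]
shift [-0.0013 -0.0008  0.0005] yaw 0.13060275313815403
```

>>> play_rows:
  moves:
    - [0.001,0,0.0017,0]
    - [0.002,0,0.0035,0]
    - [0.003,0,0.005,0]
    - [0.003,0,0.005,0]

```text
clock: 15.85
eef_pos: [0.4742, -0.2899, 0.1737]
tcp_rot: [0.91, 0.415, -0.002, 0.005]
wrist_force: [-15.0, -8.8, 30.2]
width: 0.003
```

```bash
python3 press.py .120 | tail -2
```

```text
clock 15.85 pos [ 0.4742 -0.2899  0.1737] a -2.2867 F [-14.9819  -8.8376  30.2309] w 0.3 mm q [-0.6673  0.3431  1.6699 -0.0091  1.1222  0.0525]
shift [-0.0008 -0.0033 -0.0007] yaw 0.18888603217513802
```

>>> play_rows:
  moves:
    - [-0.003,0,-0.01,0]
    - [-0.003,0,-0.04,0]
    - [-0.003,0,-0.08,0]
    - [-0.003,0,-0.1,0]
    - [-0.003,0,-0.1,0]

```text
clock: 16.35
eef_pos: [0.4748, -0.2882, 0.2725]
tcp_rot: [0.91, 0.414, 0.002, 0.003]
wrist_force: [0.1, -0.4, -0.3]
width: 0.006
```

Run:
```python
from station import *
import cv2,pickle
from go import pose
pickle.dump(camera_params("wrist"),open("w14.pkl","wb"))
print(pose()[0])
im=capture("wrist")
cv2.imwrite("pics/w14.png",im[...,::-1])
im=capture("scene")
cv2.imwrite("pics/s14.png",cv2.resize(im[150:310,320:560,::-1],None,fx=3.3,fy=3.3,interpolation=cv2.INTER_CUBIC))
im=capture("top")
cv2.imwrite("pics/t14.png",cv2.resize(im[60:260,320:520,::-1],None,fx=3,fy=3,interpolation=cv2.INTER_CUBIC))
```

```text
[ 0.4748 -0.2882  0.2725]
```

View pics/w14.png

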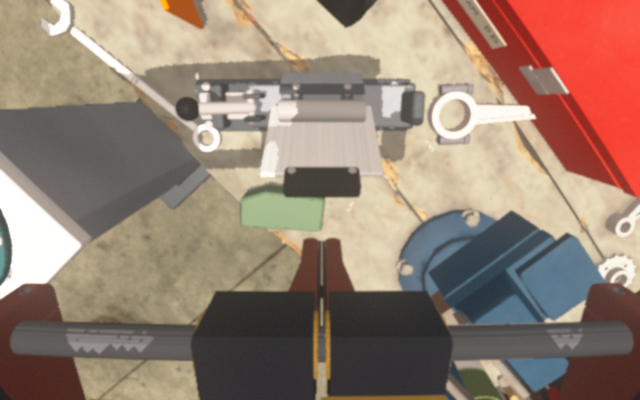

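View pics/s14.png

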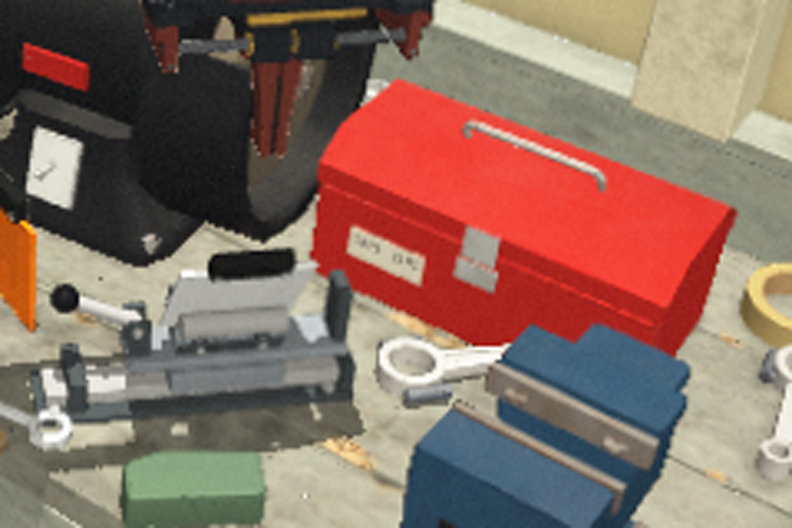

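View pics/t14.png

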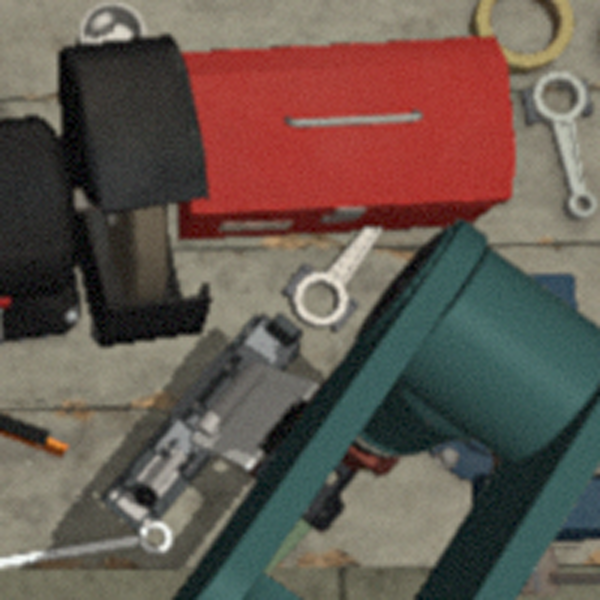

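Run:
```python
from h import *
import pickle
from station import camera_params
S=camera_params("scene");T=camera_params("top");A=pickle.load(open("w12.pkl","rb"));B=pickle.load(open("w14.pkl","rb"))
t=lambda x,y:(320+x/3,60+y/3)
s=lambda x,y:(320+x/3.3,150+y/3.3)
print("guard tip",tri([((351,33),A),((349,25),B)]),tri([((349,25),B),(t(205,332),T)]),tri([(s(265,242),S),(t(205,332),T)]))
print("toolbox top front left",tri([(s(320,183),S),(t(182,205),T)]),"bot",atz(t(181,238),T,0),atz(t(490,205),T,.1))
for z in(0,.02): print("rod",atz(t(325,300),T,z),atz(t(350,330),T,z),atz(t(290,290),T,z))
from tgt import *
x,y,z,n=axes(H)
for r in (-.106,-.106+.089,-.106-.089):
  for k in (-.04,.04): print(r,k,CL+y*r+n*k)
```

```text
guard tip (array([ 0.563 , -0.2076,  0.2143]), [np.float64(3.864426558830662), np.float64(3.2870810433185946)]) (array([ 0.5687, -0.2061,  0.1804]), [np.float64(2.5380808759011426), np.float64(0.5983370528373855)]) (array([ 0.5852, -0.2233,  0.0964]), [np.float64(2.1554971674838463), np.float64(1.9653917900417714)])
toolbox top front left (array([ 0.7108, -0.2028,  0.0801]), [np.float64(0.06080397549712176), np.float64(0.058770402683862334)]) bot [ 0.6975 -0.212   0.    ] [ 0.7008 -0.4945  0.1   ]
rod [ 0.63   -0.3578  0.    ] [ 0.5983 -0.3819  0.    ] [ 0.6409 -0.3224  0.    ]
rod [ 0.626  -0.3529  0.02  ] [ 0.5949 -0.3767  0.02  ] [ 0.6369 -0.318   0.02  ]
-0.106 -0.04 [ 0.6234 -0.2753  0.0705]
-0.106 0.04 [ 0.5707 -0.3355  0.0705]
-0.017 -0.04 [ 0.5564 -0.2167  0.0705]
-0.017 0.04 [ 0.5037 -0.2769  0.0705]
-0.195 -0.04 [ 0.6904 -0.334   0.0705]
-0.195 0.04 [ 0.6377 -0.3942  0.0705]
```

```bash
cat > pp.py <<'E'
import sys
from tgt import *
x,y,z,n=axes(H)
r,nn,zz=[float(v) for v in sys.argv[1:4]]
t=CL+y*r+n*nn;t[2]=zz;print("t",t);rel(t,H-np.pi)
E
python3 pp.py -.127 0 .25; python3 pp.py -.127 0 .083
```

```text
t [ 0.6128 -0.3193  0.25  ]
clock 16.50 pos [ 0.4723 -0.2864  0.2679] a -2.2880 F [ 0.1109 -0.2133  0.2278] w 0.4 mm q [-0.6701  0.2524  1.5506 -0.      1.3404  0.047 ]
shift [0.0676 0.1275 0.0177] yaw 0.11677988341059346
t [ 0.6128 -0.3193  0.083 ]
clock 16.50 pos [ 0.4723 -0.2864  0.2679] a -2.2880 F [ 0.1109 -0.2133  0.2278] w 0.4 mm q [-0.6701  0.2524  1.5506 -0.      1.3404  0.047 ]
shift [0.0676 0.1279 0.1847] yaw 0.11677988341059346
```

>>> play_rows:
  moves:
    - [0.015,0.03,0,0]
    - [0.03,0.06,0,0]
    - [0.045,0.09,0,0]
    - [0.06,0.115,0,0]
    - [0.0675,0.1275,0,0]
    - [0.0675,0.1275,0,0]
    - [0.0675,0.1275,0.04,0]
    - [0.0675,0.1275,0.08,0]
    - [0.0675,0.1275,0.1,0]
    - [0.0675,0.1275,0.1,0]

```text
clock: 17.5
eef_pos: [0.6092, -0.3177, 0.1641]
tcp_rot: [0.91, 0.414, -0.003, -0.004]
wrist_force: [-0.7, 0.1, 0.8]
width: 0.006
```

```bash
python3 pp.py -.127 0 .083;python3 - <<'E'
from station import *
import cv2,pickle
pickle.dump(camera_params("wrist"),open("w15.pkl","wb"))
im=capture("wrist")
cv2.imwrite("pics/w15.png",im[...,::-1])
im=capture("scene")
cv2.imwrite("pics/s15.png",cv2.resize(im[150:310,320:560,::-1],None,fx=3.3,fy=3.3,interpolation=cv2.INTER_CUBIC))
E
```

```text
t [ 0.6128 -0.3193  0.083 ]
clock 17.50 pos [ 0.6092 -0.3177  0.1641] a -2.2883 F [-0.6868  0.0752  0.7836] w 0.5 mm q [-0.581   0.538   1.3607 -0.0003  1.2531  0.1366]
shift [0.0013 0.0046 0.0811] yaw 0.09494367845780592
```

View pics/w15.png

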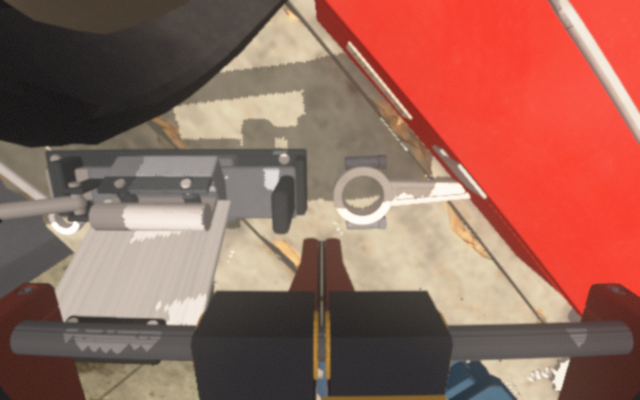

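View pics/s15.png

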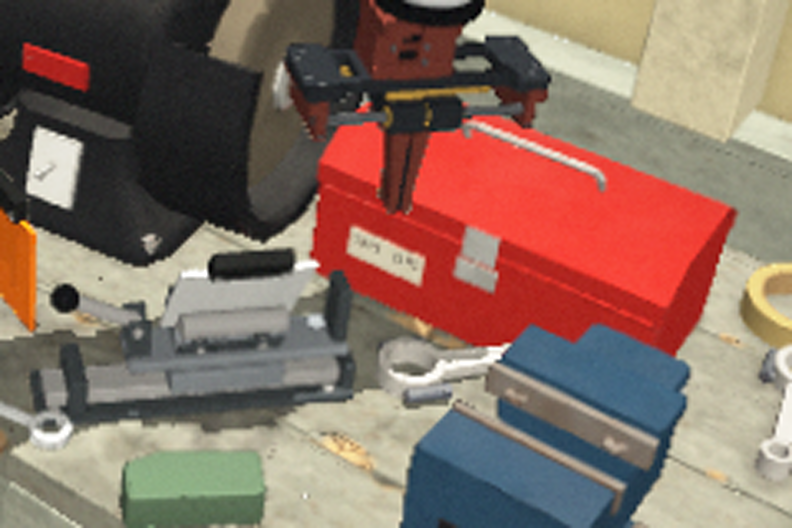

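Run:
```python
from tgt import *
import pickle,cv2
C=pickle.load(open("w15.pkl","rb"));x,y,z,n=axes(H);p,M,_=pose()
for r in (-.084,-.096):
    for k in (-.016,.016):
        X=CL+y*r+n*k;X[2]=.1;print(r,k,proj(X,C))
for d in (.064,.081):print("tip below",d,proj(p+M@np.array([0,0,d]),C),proj(p+M@np.array([0,-.0135,d]),C))
im=cv2.imread("pics/w15.png");cv2.imwrite("pics/c15.png",cv2.resize(im[130:270,200:400],None,fx=4,fy=4))
```

```text
-0.084 -0.016 [[264.7762 192.2606]]
-0.084 0.016 [[266.8906 236.7045]]
-0.096 -0.016 [[282.7399 192.3395]]
-0.096 0.016 [[284.1578 236.835 ]]
tip below 0.064 [[328.7887 218.5082]] [[308.4924 218.4435]]
tip below 0.081 [[328.5164 210.3139]] [[309.5326 210.2574]]
```

View pics/c15.png

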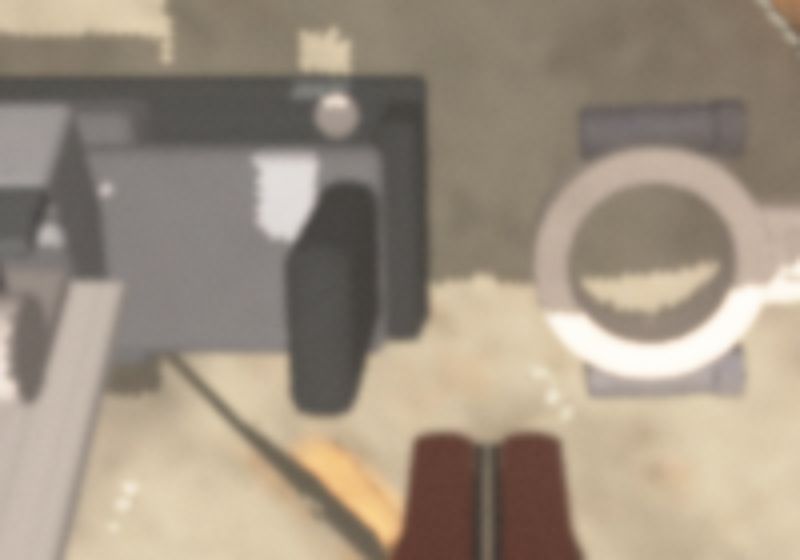

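>>> play_rows:
  moves:
    - [0.001,0.0045,0.03,0]
    - [0.001,0.0045,0.06,0]
    - [0.001,0.0045,0.08,0]
    - [0.001,0.0045,0.08,0]
    - [0.001,0.0045,0.08,0]

```text
clock: 18.1
eef_pos: [0.6182, -0.3228, 0.0909]
tcp_rot: [0.91, 0.414, 0.0, 0.001]
wrist_force: [0.5, -0.5, -0.2]
width: 0.004
```

```bash
python3 pp.py -.110 0 .083;python3 - <<'E'
from station import *
import cv2,pickle
im=capture("wrist")
cv2.imwrite("pics/w16.png",im[...,::-1])
im=capture("scene")
cv2.imwrite("pics/s16.png",cv2.resize(im[150:310,320:560,::-1],None,fx=3.3,fy=3.3,interpolation=cv2.INTER_CUBIC))
E
```

```text
t [ 0.6001 -0.3081  0.083 ]
clock 18.10 pos [ 0.6182 -0.3228  0.0909] a -2.2881 F [ 0.5459 -0.4763 -0.2124] w 0.3 mm q [-0.58    0.6177  1.4112 -0.0002  1.1106  0.1373]
shift [-0.0009 -0.0233  0.0079] yaw 0.10850257738802305
```

View pics/w16.png

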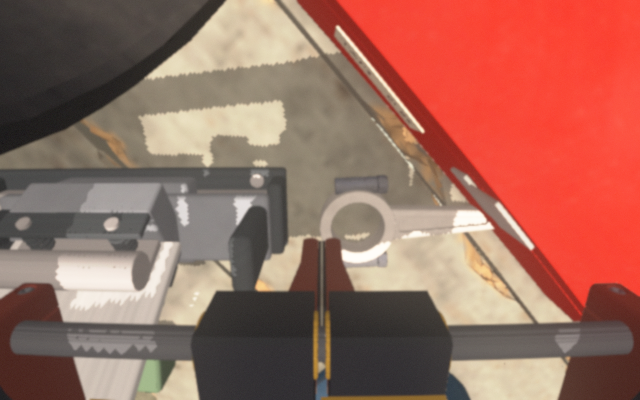

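View pics/s16.png

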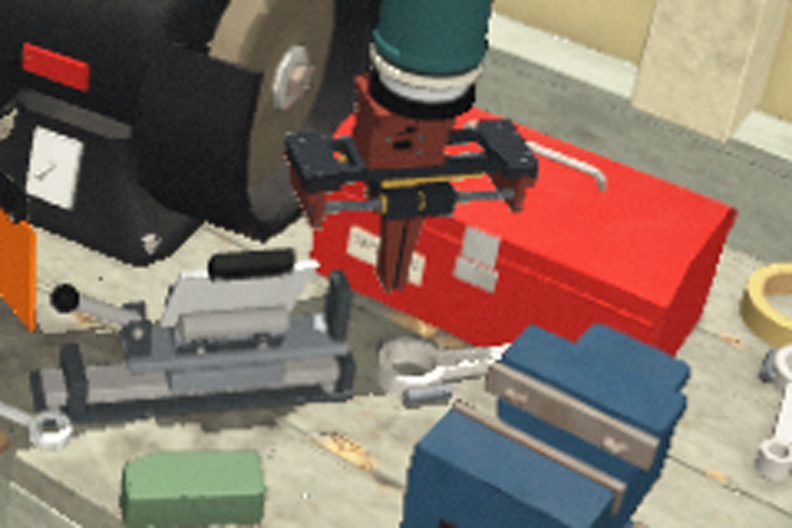

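>>> play_rows:
  moves:
    - [0,-0.003,0.006,0]
    - [0,-0.006,0.009,0]
    - [0,-0.009,0.009,0]
    - [0,-0.012,0.009,0]
    - [0,-0.016,0.009,0]
    - [0,-0.02,0.009,0]
    - [0,-0.024,0.009,0]
    - [0,-0.024,0.009,0]

```text
clock: 19.0
eef_pos: [0.5996, -0.3065, 0.0804]
tcp_rot: [0.91, 0.414, 0.0, 0.001]
wrist_force: [1.1, -0.9, -1.3]
width: 0.004
```

```bash
python3 pp.py -.110 0 .083
```

```text
t [ 0.6001 -0.3081  0.083 ]
clock 19.00 pos [ 0.5996 -0.3065  0.0804] a -2.2880 F [ 1.1491 -0.896  -1.2561] w 0.4 mm q [-0.5749  0.6002  1.4788 -0.0002  1.0613  0.1424]
shift [-0.0009  0.0014 -0.0026] yaw 0.11690703949590062
```

>>> play_rows:
  moves:
    - [0,-0.003,0,0]
    - [0,-0.006,0,0]
    - [0,-0.009,0,0]
    - [0,-0.012,0,0]
    - [0,-0.015,0,0]
    - [0,-0.018,0,0]
    - [0,-0.02,0,0]

```text
clock: 19.7
eef_pos: [0.586, -0.2946, 0.0805]
tcp_rot: [0.91, 0.414, 0.001, 0.002]
wrist_force: [4.4, -4.7, -3.8]
width: 0.005
```

```bash
python3 pp.py -.090 0 .083;python3 - <<'E'
from station import *
import cv2,pickle
im=capture("wrist")
cv2.imwrite("pics/w17.png",im[...,::-1])
im=capture("scene")
cv2.imwrite("pics/s17.png",cv2.resize(im[150:310,320:560,::-1],None,fx=3.3,fy=3.3,interpolation=cv2.INTER_CUBIC))
E
```

```text
t [ 0.585  -0.2949  0.083 ]
clock 19.70 pos [ 0.586  -0.2946  0.0805] a -2.2881 F [ 4.4318 -4.679  -3.7879] w 0.4 mm q [-0.5709  0.5778  1.5247 -0.0004  1.0348  0.1467]
shift [-0.0009 -0.0005 -0.0025] yaw 0.10766518438985566
```

View pics/w17.png

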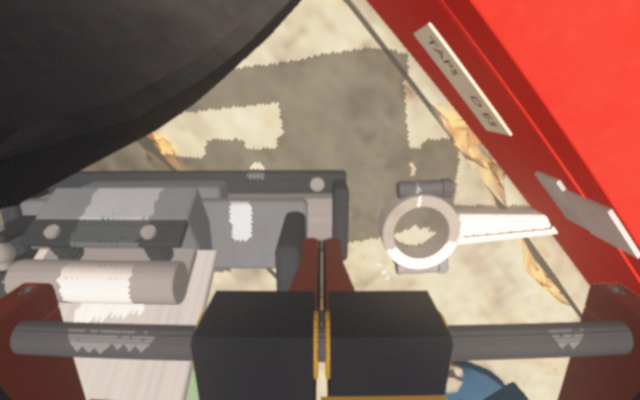

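View pics/s17.png

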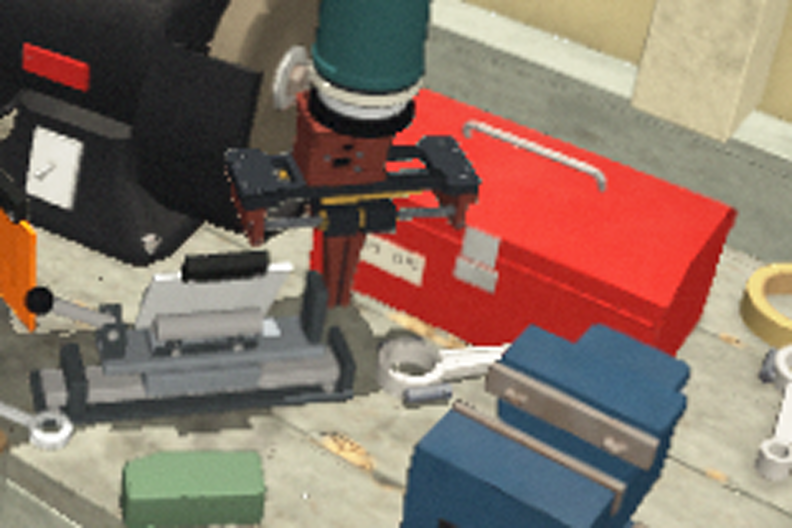

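The carriage is moving under about 6.5 N, and the shield is still in place. Continuing.

>>> play_rows:
  moves:
    - [0,-0.004,0,0]
    - [0,-0.008,0,0]
    - [0,-0.012,0,0]
    - [0,-0.016,0,0]
    - [0,-0.02,0,0]
    - [0,-0.024,0,0]
    - [0,-0.028,0,0]
    - [0,-0.03,0,0]
    - [0,-0.03,0,0]

```text
clock: 20.7
eef_pos: [0.5631, -0.2746, 0.0806]
tcp_rot: [0.91, 0.414, 0.001, 0.002]
wrist_force: [3.3, -3.6, -1.9]
width: 0.007
```

```bash
python3 pp.py -.060 0 .083
```

```text
t [ 0.5624 -0.2751  0.083 ]
clock 20.70 pos [ 0.5631 -0.2746  0.0806] a -2.2880 F [ 3.311  -3.6018 -1.9079] w 0.6 mm q [-0.5637  0.5434  1.5948 -0.0004  0.9998  0.1538]
shift [-0.0008 -0.0001 -0.0024] yaw 0.11131035252271436
```

>>> play_rows:
  moves:
    - [0,-0.003,0,0]
    - [0,-0.006,0,0]
    - [0,-0.009,0,0]
    - [0,-0.012,0,0]
    - [0,-0.015,0,0]
    - [0,-0.015,0,0]

```text
clock: 21.3
eef_pos: [0.554, -0.2666, 0.081]
tcp_rot: [0.91, 0.414, 0.002, 0.004]
wrist_force: [8.0, -7.2, -7.6]
width: 0.003
```

```bash
python3 pp.py -.045 0 .083;python3 - <<'E'
from station import *
import cv2,pickle
im=capture("scene")
cv2.imwrite("pics/s18.png",cv2.resize(im[180:310,300:460,::-1],None,fx=4.5,fy=4.5,interpolation=cv2.INTER_CUBIC))
E
```

```text
t [ 0.5512 -0.2652  0.083 ]
clock 21.30 pos [ 0.554  -0.2666  0.081 ] a -2.2881 F [ 7.9659 -7.1779 -7.5577] w 0.3 mm q [-0.5603  0.527   1.6268 -0.001   0.9788  0.1576]
shift [-0.0009 -0.003  -0.002 ] yaw 0.11051897251462306
```

View pics/s18.png

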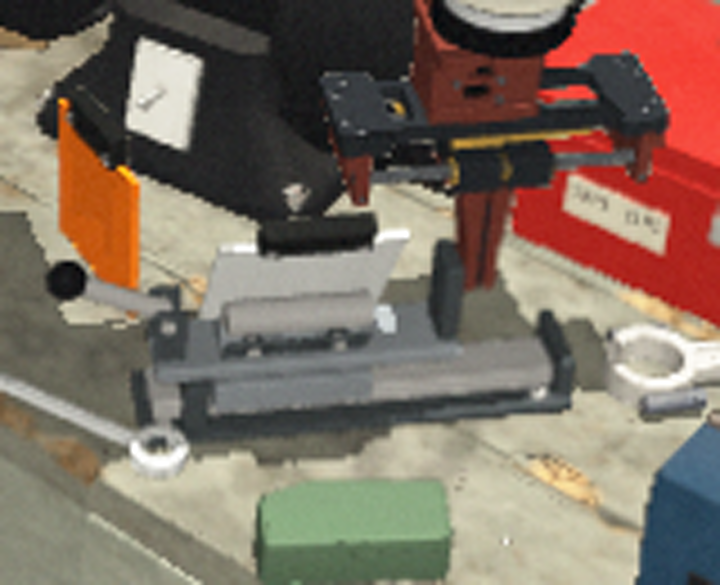

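>>> play_rows:
  moves:
    - [0,-0.002,0,0]
    - [0,-0.004,0,0]
    - [0,-0.004,0,0]

```text
clock: 21.65
eef_pos: [0.5541, -0.2665, 0.0815]
tcp_rot: [0.91, 0.414, 0.004, 0.007]
wrist_force: [13.8, -13.7, -12.8]
width: 0.005
```

```bash
python3 pp.py -.045 0 .083
```

```text
t [ 0.5512 -0.2652  0.083 ]
clock 21.65 pos [ 0.5541 -0.2665  0.0815] a -2.2881 F [ 13.7575 -13.7092 -12.8237] w 0.5 mm q [-0.5597  0.5234  1.6325 -0.0017  0.9696  0.1586]
shift [-0.001  -0.0031 -0.0016] yaw 0.10621874649793918
```

>>> play_rows:
  moves:
    - [0,0.01,0,0]
    - [0,0.02,0,0]
    - [0,0.025,-0.03,0]
    - [0,0.025,-0.07,0]
    - [0,0.025,-0.11,0]
    - [0,0.025,-0.15,0]
    - [0,0.025,-0.17,0]

```text
clock: 22.35
eef_pos: [0.5671, -0.2778, 0.2541]
tcp_rot: [0.91, 0.414, 0.001, 0.001]
wrist_force: [0.3, -0.2, -1.0]
width: 0.007
```

```bash
python3 pp.py .10 -.0 .25;python3 - <<'E'
from station import *
import cv2,pickle
pickle.dump(camera_params("wrist"),open("w19.pkl","wb"))
im=capture("wrist")
cv2.imwrite("pics/w19.png",im[...,::-1])
im=capture("scene")
cv2.imwrite("pics/s19.png",cv2.resize(im[180:310,300:460,::-1],None,fx=4.5,fy=4.5,interpolation=cv2.INTER_CUBIC))
E
```

```text
t [ 0.4421 -0.1697  0.25  ]
clock 22.35 pos [ 0.5671 -0.2778  0.2541] a -2.2879 F [ 0.3249 -0.2318 -0.9691] w 0.6 mm q [-0.5649  0.3774  1.4009  0.0001  1.3598  0.1522]
shift [-0.0007 -0.1653  0.0036] yaw 0.11792538339597583
```

View pics/w19.png

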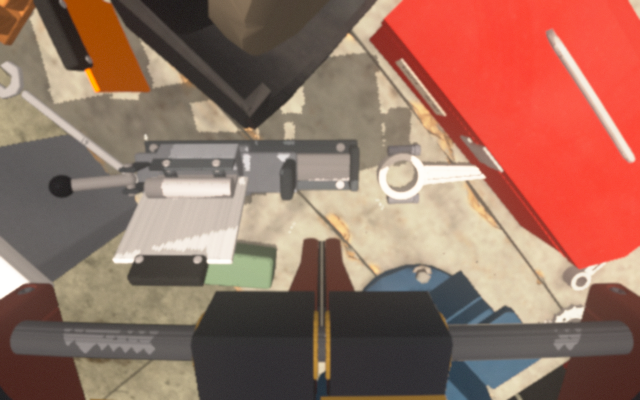

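View pics/s19.png

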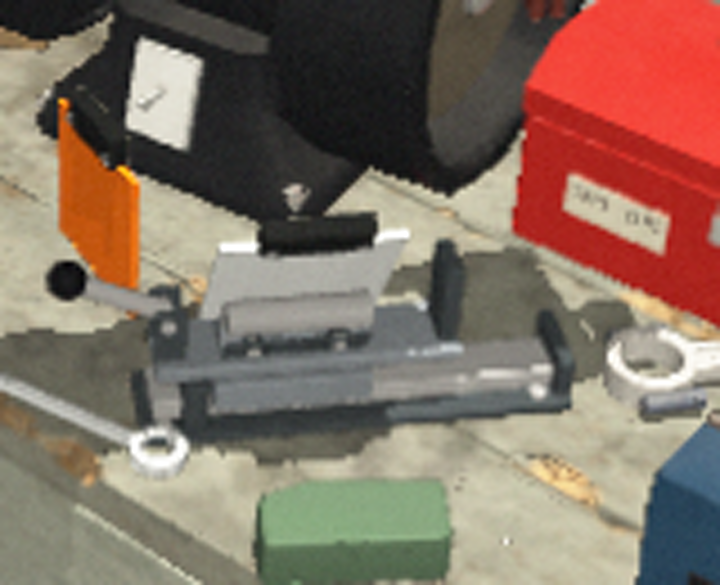

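Run:
```python
from tgt import *
import pickle
from station import camera_params
S=camera_params("scene");W=pickle.load(open("w19.pkl","rb"))
X,e=tri([((314.9,242.2),S),((61,186),W)]);x,y,z,n=axes(H)
print("knob",X,e,"rail",(X-CL)@y,"n",(X-CL)@n)
th=np.arcsin((X[2]-.075)/.06);print("theta",th,"carriage shift",(X-CL)@y-.07-.06*np.cos(th))
t=X.copy();t[2]=.27;rel(t,H-np.pi)
```

```text
knob [ 0.3807 -0.1168  0.1013] [np.float64(0.564719509747628), np.float64(1.6805003050963838)] rail 0.18101300013047056 n 0.0006603315451047172
theta 0.45420480122423473 carriage shift 0.05709638788855057
clock 22.45 pos [ 0.5677 -0.2782  0.2539] a -2.2879 F [ 0.3476  0.2193 -0.1055] w 0.0 mm q [-0.5649  0.3775  1.4013  0.0001  1.3572  0.1522]
shift [-0.0013 -0.2469 -0.0175] yaw 0.12129629194237891
```

>>> play_rows:
  moves:
    - [0,-0.03,-0.015,0]
    - [0,-0.065,-0.015,0]
    - [0,-0.1,-0.015,0]
    - [0,-0.135,-0.015,0]
    - [0,-0.17,-0.015,0]
    - [0,-0.205,-0.015,0]
    - [0,-0.23,-0.015,0]
    - [0,-0.25,-0.015,0]
    - [0,-0.25,-0.015,0]
    - [0,-0.25,-0.015,0]

```text
clock: 23.45
eef_pos: [0.3775, -0.113, 0.2644]
tcp_rot: [0.91, 0.414, -0.0, -0.0]
wrist_force: [0.3, -0.6, 0.2]
width: 0.005
```

```bash
python3 pp.py .184 0.0007 .15
```

```text
t [ 0.3784 -0.1149  0.15  ]
clock 23.45 pos [ 0.3775 -0.113   0.2644] a -2.2876 F [ 0.3485 -0.5611  0.1663] w 0.5 mm q [-0.4663  0.0085  1.853  -0.0002  1.2812  0.2506]
shift [-0.0008  0.002   0.1144] yaw 0.13643646929480802
```

>>> play_rows:
  moves:
    - [0,0.001,0.04,0]
    - [0,0.001,0.08,0]
    - [0,0.001,0.11,0]
    - [0,0.001,0.118,0]
    - [0,0.001,0.118,0]

```text
clock: 23.95
eef_pos: [0.3783, -0.1139, 0.1461]
tcp_rot: [0.91, 0.414, -0.001, -0.001]
wrist_force: [0.4, 1.1, 0.4]
width: 0.006
```

```bash
python3 pp.py .186 0.0007 .086
python3 - <<'E'
from station import *
import cv2,pickle
im=capture("wrist")
cv2.imwrite("pics/w20.png",im[...,::-1])
im=capture("scene")
cv2.imwrite("pics/s20.png",cv2.resize(im[180:310,270:430,::-1],None,fx=4.5,fy=4.5,interpolation=cv2.INTER_CUBIC))
E
```

```text
t [ 0.3769 -0.1136  0.086 ]
clock 23.95 pos [ 0.3783 -0.1139  0.1461] a -2.2884 F [0.4402 1.1228 0.3986] w 0.5 mm q [-0.4675  0.1657  2.0199 -0.0002  0.9592  0.2501]
shift [-0.0006 -0.0011  0.0601] yaw 0.09222049399667354
```

View pics/w20.png

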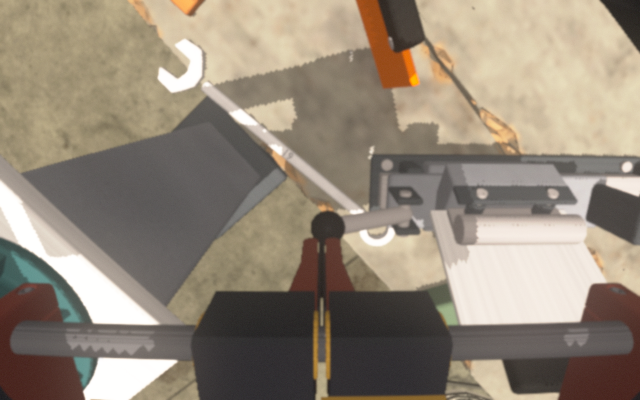

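View pics/s20.png

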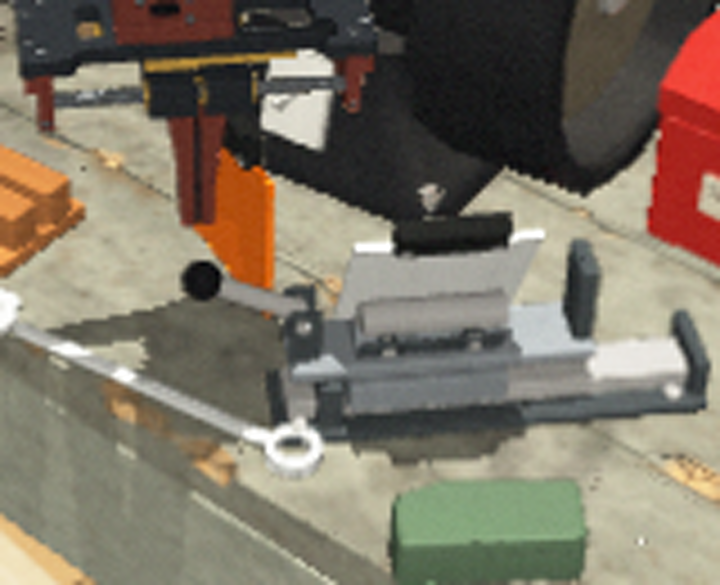

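>>> play_rows:
  moves:
    - [0,0,0.012,0]
    - [0,0,0.024,0]
    - [0,0,0.032,0]
    - [0,0,0.038,0]
    - [0,0,0.044,0]
    - [0,0,0.05,0]
    - [0,0,0.055,0]
    - [0,0,0.058,0]
    - [0,0,0.058,0]

```text
clock: 24.95
eef_pos: [0.3785, -0.1138, 0.0888]
tcp_rot: [0.91, 0.414, -0.0, -0.0]
wrist_force: [-0.2, -0.1, -0.3]
width: 0.007
```

```bash
python3 pp.py .186 0.0007 .086
```

```text
t [ 0.3769 -0.1136  0.086 ]
clock 24.95 pos [ 0.3785 -0.1138  0.0888] a -2.2880 F [-0.2245 -0.1085 -0.2602] w 0.6 mm q [-0.4671  0.2677  2.0874 -0.0003  0.7869  0.2503]
shift [-0.0009 -0.0013  0.0028] yaw 0.11624787045806005
```

Run:
```python
from station import *
import cv2,pickle
im=capture("wrist")
cv2.imwrite("pics/w21.png",im[...,::-1])
im=capture("scene")
cv2.imwrite("pics/s21.png",cv2.resize(im[180:310,270:430,::-1],None,fx=4.5,fy=4.5,interpolation=cv2.INTER_CUBIC))
```

```text
(no output)
```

View pics/w21.png

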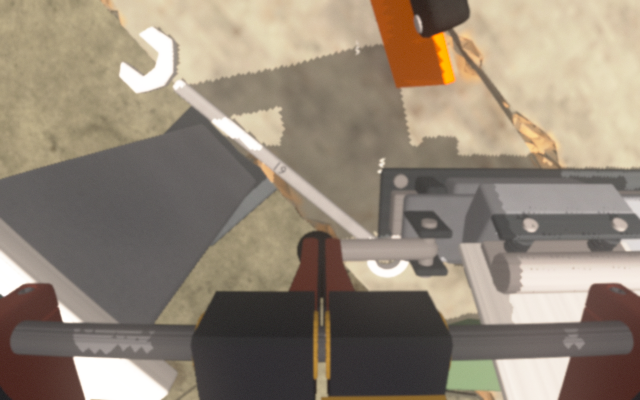

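View pics/s21.png

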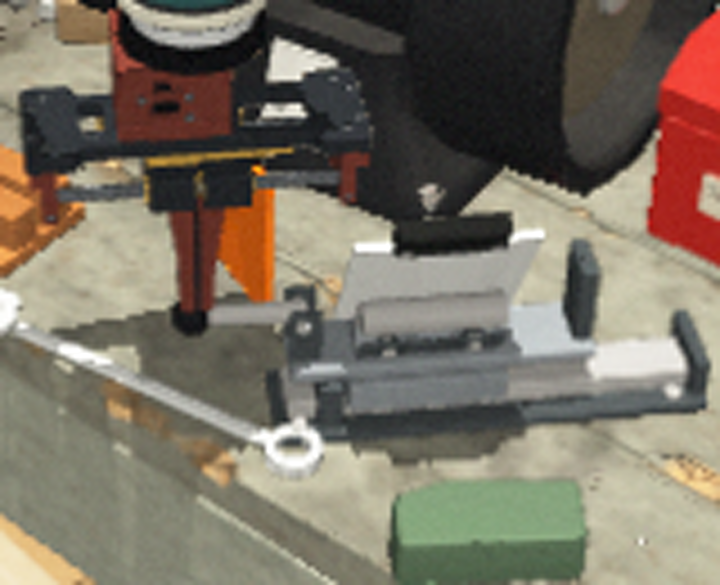

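The lever is nearly level and moves with the fingertip. I'll push it against its stop.

>>> play_rows:
  moves:
    - [0,0,0.002,0]
    - [0,0,0.004,0]
    - [0,0,0.006,0]
    - [0,0,0.006,0]

```text
clock: 25.45
eef_pos: [0.3791, -0.114, 0.0846]
tcp_rot: [0.91, 0.414, 0.0, 0.001]
wrist_force: [-5.6, 2.8, 27.6]
width: 0.005
```

```bash
python3 pp.py .186 0.0007 .086
```

```text
t [ 0.3769 -0.1136  0.086 ]
clock 25.45 pos [ 0.3791 -0.114   0.0846] a -2.2879 F [-5.6275  2.8153 27.5526] w 0.4 mm q [-0.4669  0.2762  2.0916 -0.0002  0.7726  0.2503]
shift [-0.0011 -0.002  -0.0014] yaw 0.11973227473934281
```

>>> play_rows:
  moves:
    - [0,0,-0.01,0]
    - [0,0,-0.05,0]
    - [0,0,-0.09,0]
    - [0,0,-0.13,0]
    - [0,0,-0.16,0]
    - [0,0,-0.16,0]

```text
clock: 26.05
eef_pos: [0.3813, -0.1151, 0.2471]
tcp_rot: [0.91, 0.414, 0.003, 0.003]
wrist_force: [0.5, -0.2, -1.0]
width: 0.004
```

Run:
```python
from station import *
import cv2,pickle
pickle.dump(camera_params("wrist"),open("w22.pkl","wb"))
im=capture("wrist")
cv2.imwrite("pics/w22.png",im[...,::-1])
im=capture("scene")
cv2.imwrite("pics/s22f.png",im[...,::-1])
cv2.imwrite("pics/s22.png",cv2.resize(im[180:310,270:430,::-1],None,fx=4.5,fy=4.5,interpolation=cv2.INTER_CUBIC))
```

```text
(no output)
```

View pics/w22.png

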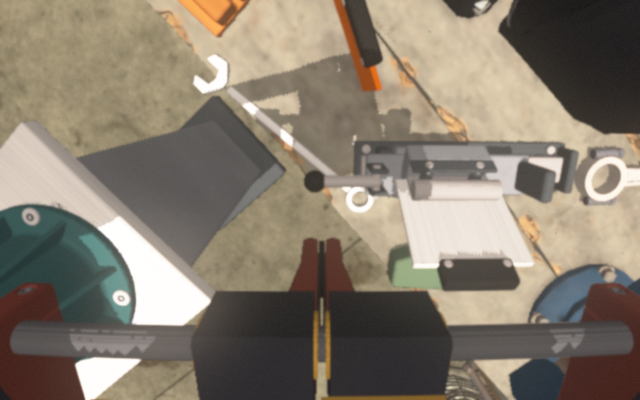

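View pics/s22.png

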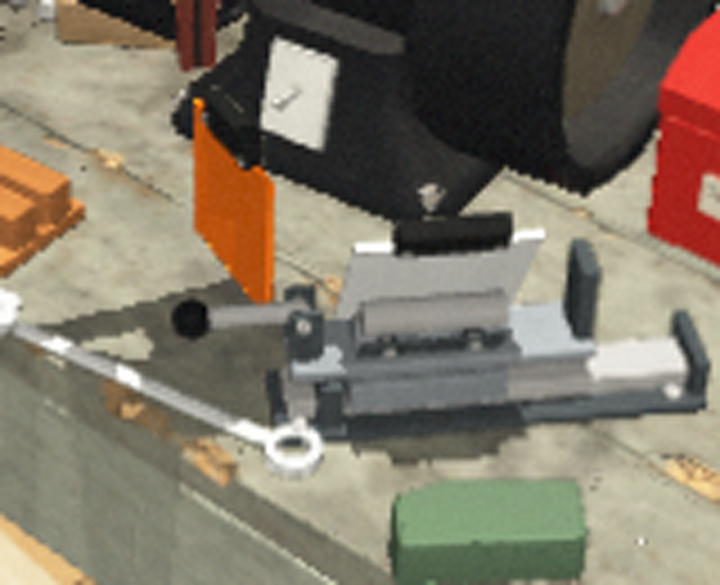

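Run:
```python
from tgt import *
import pickle,cv2
from station import camera_params
S=camera_params("scene");W=pickle.load(open("w22.pkl","rb"));x,y,z,n=axes(H)
X,e=tri([((312.2,250.7),S),((315,181),W)]);print("knob",X,e,(X-CL)@y-.13)
C=CL+y*.057
for l in ((30,120),(-30,120),(50,100),(-50,100)): print("pred scene crop",(proj(C+y*l[0]/1000+z*l[1]/1000,S)[0]-[270,180])*4.5)
a=cv2.imread("pics/s20.png");b=cv2.imread("pics/s22.png")
d=cv2.absdiff(a,b).max(2)[215:450,340:640];print("diff>40 frac",(d>40).mean())
print(pose()[2]["clock"],pose()[2]["wrist_force"])
```

```text
knob [ 0.3763 -0.1127  0.0736] [np.float64(0.12379939147441697), np.float64(0.313595865939414)] 0.0570966211945792
pred scene crop [396.3486 225.1881]
pred scene crop [512.2968 216.5926]
pred scene crop [352.9611 243.0273]
pred scene crop [543.1568 228.7765]
diff>40 frac 0.0010638297872340426
26.15 [ 0.2307  0.2017 -0.4678]
```

View pics/s22f.png

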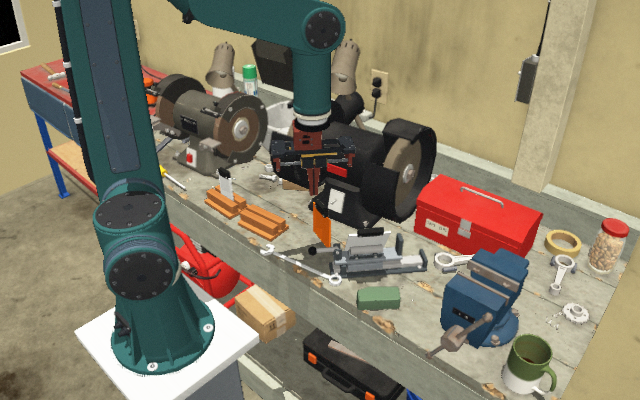

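The narrow shield is still in its block at (225,185), the compound is at (378,297), and the shield stands in the clip at (368,240). The gripper is clear of everything, so I'm handing in.

```bash
python3 -c "
from station import *
print(hand_in())"
```

```text
the job is handed in; nothing more can be done
None
```

The wide shield is in the clip, the carriage is at its end stop, and the brake lever is right down. I handed the job in at about 26 s with the gripper clear of everything.

**What I did:** The moves cannot tilt the tool. So I gripped the bar by its ends, not across its thickness as the description says, and tilted the shield about 31° against the slot edge of its block. I pressed it into the clip, then pushed the carriage with shut fingers behind the push plate and pressed the knob down.

**Last checks:**
- **Shield:** Pressing it in met a hard stop at about 30 N. A second press on top with shut fingers stopped hard at about 35 N, and the bar was within about 1 pixel of its predicted home position.
- **Carriage:** It moved about 57 mm, then stopped dead at about 23 N. It did not shift afterwards.
- **Lever:** It stopped hard at about 28 N, with the knob measured at 74 mm above the bench against 75 mm expected.
- **Other items:** In the last scene picture the narrow shield and the compound were where they started. I did not check the plain wood block separately.

**What disagreed:**
- The steady force going into the clip was only about 4 N, not the 8 to 15 N described. I relied on the hard stop and the pictures to judge it fully home.
- One wrist-camera fit put the shield's bottom edge about 8 mm lower than the arm's own position readings. Triangulating with the scene camera agreed with the readings to about 2 mm.

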